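# Take down the wooden block tower and put the kit away

## Robot

A 6-joint arm with a two-finger parallel gripper is mounted at the origin on the work surface. World frame = base frame: x ahead of the robot, y to its left, z up, the work surface at z = 0. Lengths are in m, angles in rad, forces in N, time in s.
With the tool pointing down it reaches from about 0.225 to 0.875 m from the base axis. Payload 3.4 kg.
Tool frame: the origin (TCP) lies at the very end of the fingers, on their centre line; the grasp point (between the pads) lies 19 mm behind it; z points along the fingers, y is the direction in which the jaws open and shut (so a half turn about z gives the same grasp; the last joint's range is limited). The gripper opens to 85 mm and grips with 20 to 120 N. Pads are 22 mm wide; open, the fingers measure 114 mm over their backs; the gripper's body (76 mm by 85 mm) begins 54 mm behind the grasp point. The pads swing forward as they close: fully open they stand 13 mm farther back than shut.
Start: joints at [0.994, 0.276, 1.505, -0, 1.361, -0.121], TCP at [0.253, 0.516, 0.231] pointing down, gripper open.
Joint ranges: [-2.89, 2.89], [-0.75, 2.08], [0.22, 2.7], [-1.18, 4.32], [0.11, 2.71], [-2.7, 2.7]. Speed limits (rad/s): [2.57, 2.57, 3.14, 3.14, 3.14, 3.14].

## Interface

Orientations are given as a unit quaternion [w, x, y, z].
In Python, from rig import manip, eyes gives the robot as it stands. The module is installed in compiled form; this text tells all that it offers.
- The arm moves only by the tool servo_tool, never from a script. Its argument "deltas" is one flat list of numbers, 6 for each row, row after row: the shift along the tool's x, y, z in cm, then the turn, a rotation vector about the tool's x, y, z in degrees. A call has 1 to 20 rows; each row shifts and turns the pose as measured when the row begins, along the tool's axes as they then stand; what a row does not reach is not made up. A row lasts 1/10 s, in which the tool goes at most 50 mm and 8.59 degrees, less where a joint would pass 70% of its speed; a pose out of reach is approached as far as the arm can. A call with a gripper value outside its range is refused whole. "jaw" is the finger opening in cm, from 0 to 8.54, set as the call begins (left out, the last holds). The fingers move at their own pace and stop on an object; "grip_force" is the grip in N (left out, the last holds). Time passes only in rows, so rows that do not move let the fingers close. It gives the time, the measured TCP pose, the force and the opening at its end, in the units of the state.
- manip.get_state(): the state, without advancing time (a new reading comes with each control period).
- eyes.get_image(name): name is "scene" or "top"; returns (picture, depth): 384x512x3 uint8, red, green, blue; 384x512 float32, m along the optical axis (not along the pixel's ray), 0 where there is no reading.
- eyes.get_calibration(name): a dict with "camera_matrix" (3x3 intrinsics, pixels), "distortion" ([k1, k2, p1, p2, k3] as OpenCV has them; the pictures are not rectified), "rvec" (rotation vector, rad) and "tvec" (3), from world to camera coordinates, as OpenCV has them. Camera axes: x right, y down, z forward; pixel columns grow to the right and rows downward; lengths in m; the calibration is good to about 2 mm. A picture is of the moment at which its call begins. get_calibration takes no time and is no camera call.
- manip.sign_off(): hands the job in, once; it reports no verdict.
The state is a dict: "clock": time; "qpos": joint angles; "qd": joint speeds; "effort": joint torques, N m; "position": TCP position; "ee_rot": TCP orientation; "contact_force": force on the tool from outside, world axes, zero at the start; "moment": the same for the moment, N m; "width": finger opening in m.
Only numpy, scipy, OpenCV 4.12 (cv2) and the standard library are available. Lean on these libraries where they do the work, as an engineer would, in place of code of your own. Each camera call takes 0.05 s, during which the arm holds its last target.

## Task

Take the wooden tower apart without dropping anything and put the kit away in the pink trays: lay the thick roller on its side along the stop of the roller tray, lay the thin roller right next to it, and chock them by sliding the wedge, flat on the tray floor, snug up against the thin roller, so the row cannot roll apart. Lay the two-groove saddle block, grooves up, in the middle of the short tray and the plank flat in the middle of the long tray, each lengthwise between the lips. Do not push the eraser or the tape roll out of their places.

Things in the scene. Friction and masses are not known exactly. Their poses are not given: they have to be found in the camera images.
- thick_roller: Plain light-wood roller lying on its side, the thicker of two: diameter 50 mm, 56 mm long, about 80 g. Origin at its middle; its y axis is the axle (x and z turn as it rolls). At the start it lies in one V groove of the saddle, axle along the saddle's y, 49 mm above the saddle's underside; its flat ends (56 mm apart, good to pinch) overhang the saddle by 6 mm each.
- thin_roller: Plain light-wood roller lying on its side, the thinner of two: diameter 36 mm, 56 mm long, about 40 g. Origin at its middle; its y axis is the axle (x and z turn as it rolls). At the start it lies in the saddle's other groove, axle along the saddle's y, 39 mm above the saddle's underside, flat ends (good to pinch) overhanging 6 mm each.
- wedge: Plain light-wood wedge block: base 56 x 56 mm, flat top 20 mm (x) by 56 mm (y), 28 mm high, equal slopes of 57 degrees to +x and -x, upright ends at +y and -y (pinch there), about 42 g. Origin at the centre of its underside, z up. Starts on the plank beside the saddle, same yaw. Touching the thin roller on the same floor, their middles are 38 mm apart, its toe under the roller.
- saddle: Plain light-wood saddle block, 120 mm (its x) by 44 mm (its y), 32 mm high, about 120 g; two V grooves 16 mm deep, 38 mm wide, run along y at x = -30 and +30 mm, a flat 22 mm ridge between. Origin at the centre of its underside, z up. Starts flat on the plank, lengthwise along it, a roller in each groove. Pinch across the 44 mm width at the middle.
- plank: Plain light-wood plank, bottom of the tower, flat on the table: 210 mm (its x) by 56 mm (its y), 24 mm thick, about 200 g. Origin at the centre of its underside, z up. At the start it carries the saddle (centre at its x = -37 mm) and the wedge (at its x = +72 mm). Pinch across the 56 mm width.
- roller_tray: Fixed pink tray for the rollers: flat level floor 174 mm (its x) by 90 mm (its y), 8 mm above the table, with one stop wall across its +x end, 38 mm above the table, inner face at x = +75 mm; other sides open. Origin: centre of its underside. Rollers let go at rest stay put. In the finished row the axles lie along its y: thick at x = +50, thin at x = +8, wedge middle at x = -30 mm.
- short_tray: Fixed pink tray, the shorter of the two with a lip at each end: floor 140 mm long (its x) between the lips, 80 mm wide (its y), 6 mm above the table; lips 8 mm thick, 18 mm above the table, at its +x and -x ends; long sides open. Origin at the centre of its underside on the table.
- long_tray: Fixed pink tray, the longer of the two with a lip at each end: floor 230 mm long (its x) between the lips, 80 mm wide (its y), 6 mm above the table; lips 8 mm thick, 18 mm above the table, at its +x and -x ends; long sides open. Origin at the centre of its underside on the table.
- eraser: Bystander: black eraser in a white sleeve, 55 x 24 x 14 mm, lying loose on the table among the trays. Origin at the centre of its underside.
- tape_roll: Bystander: pale translucent roll of tape, a ring lying flat, 50 mm across, 18 mm high, loose on the table among the trays. Origin at the centre of its underside.

How it is judged:
By the outcome, as a careful person would: the job done as asked, in the order asked, and still so for the second after the job is handed in, with the robot touching nothing.
It also fails if it takes over 144 s, if anything falls off the work surface, if the arm or the gripper's body presses on something with over 40 N, if the wrist force passes 120 N, or if a joint passes its speed limit or range.

## Working session

There is one attempt and no reset: what is moved stays moved. The work goes in short steps, Python scripts to look and compute and a tool call to move; the robot and the scene stay as the last step left them, time stands still between calls to the robot, and variables do not carry over. Pictures are saved under pics/ and viewed, and the job is handed in when it is done.

Besides the shell and the picture viewer there is one more tool, called after "Request:" as name(argument=value, ...), one argument or row to a line, values as JSON. servo_tool: Moves the arm, as the interface text tells. Its arguments: {"type":"object","properties":{"deltas":{"type":"array","items":{"type":"number"}},"jaw":{"type":"number"},"grip_force":{"type":"number"}},"required":["deltas"]}

```bash
mkdir -p pics
python3 - <<'E'
from rig import manip, eyes
import cv2, numpy as np, pickle
print(manip.get_state())
D={}
for n in("scene","top"):
    im,d=eyes.get_image(n); c=eyes.get_calibration(n); D[n]=(im,d,c)
    cv2.imwrite(f"pics/a_{n}.png",cv2.resize(im[:,:,::-1],(768,576),interpolation=cv2.INTER_CUBIC)); print(n,c)
pickle.dump(D,open("a.pkl","wb"))
E
```

```text
{'clock': 0.0, 'qpos': array([ 9.93976725e-01,  2.76578592e-01,  1.50615394e+00,  1.81957336e-05,
        1.36067068e+00, -1.21009850e-01]), 'qd': array([ 0.001577  , -0.0007749 ,  0.00065025, -0.00026204, -0.00032523,
       -0.00157672]), 'effort': array([-5.13775631e-04, -4.16773903e+01, -2.45808506e+01, -5.13331433e-04,
        1.10193048e-02,  1.91850904e-05]), 'position': array([0.25282219, 0.51584628, 0.23044076]), 'ee_rot': array([-3.17856072e-04,  2.25938837e-01,  9.74141069e-01, -8.47692120e-04]), 'contact_force': array([-0.24014593,  0.06866123, -0.64869069]), 'moment': array([-0.03046674,  0.05745176, -0.01234056]), 'width': 0.08564131745855844}
scene {'camera_matrix': array([[437.35345569,   0.        , 254.00883118],
       [  0.        , 437.35345569, 189.50134507],
       [  0.        ,   0.        ,   1.        ]]), 'distortion': array([-0.01638479,  0.        ,  0.        ,  0.        ,  0.        ]), 'rvec': array([ 1.94408433,  1.85306057, -0.51615167]), 'tvec': array([-0.04195254, -0.42831492,  1.34043598])}
top {'camera_matrix': array([[478.05881532,   0.        , 261.39456002],
       [  0.        , 478.05881532, 198.45161923],
       [  0.        ,   0.        ,   1.        ]]), 'distortion': array([-0.18741973,  0.        ,  0.        ,  0.        ,  0.        ]), 'rvec': array([ 2.12217579, -2.10484611,  0.1723887 ]), 'tvec': array([0.00777361, 0.53058495, 1.44563756])}
```

View pics/a_scene.png

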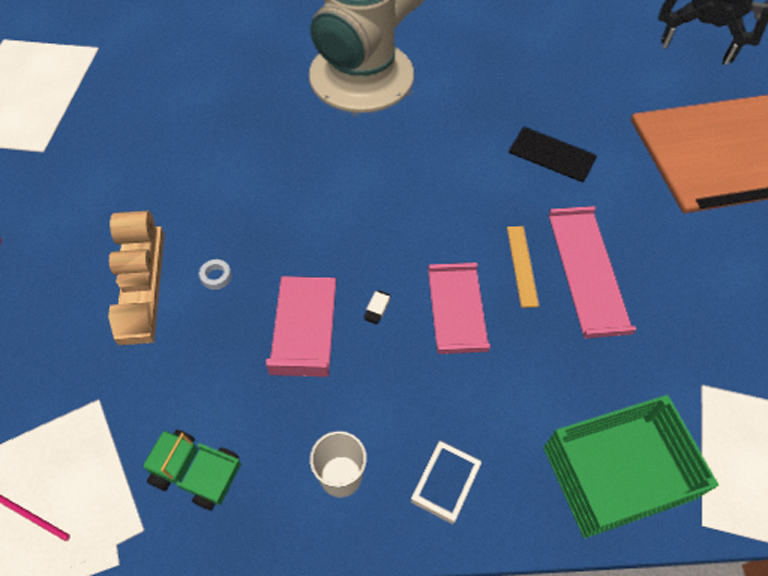

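View pics/a_top.png

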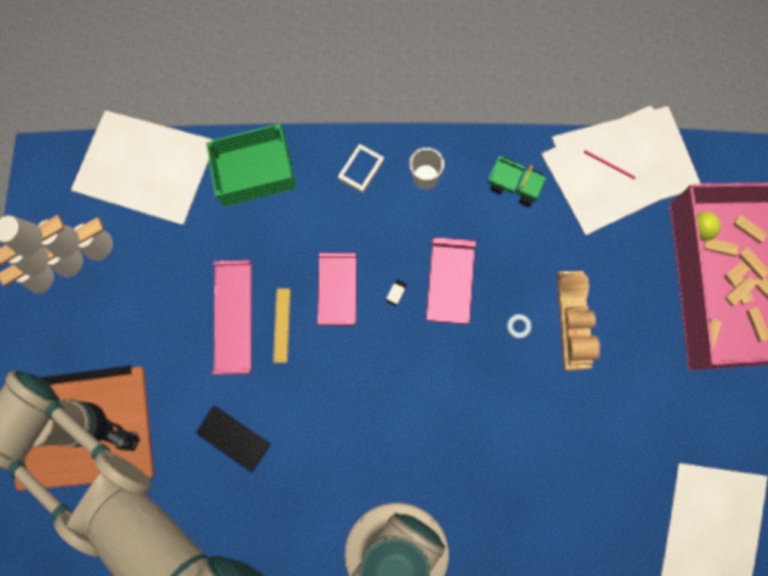

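The tower stands at top-view px (575,320 of the 768-wide picture), with thick and thin rollers nearest the robot and the wedge at the far end. The roller tray is at (452,280) with its stop at the far end. The short tray is at (337,289), the long tray at (233,317), the eraser at (397,292) and the tape at (519,326). Next I'll measure them.

```bash
cat > h.py <<'E'
import cv2, numpy as np, pickle
from scipy.spatial.transform import Rotation as R
def cam(c):
    Rm=cv2.Rodrigues(np.array(c["rvec"]))[0]; return np.array(c["camera_matrix"]),np.array(c["distortion"]),Rm,np.array(c["tvec"])
def rays(c,uv):
    K,d,Rm,t=cam(c); n=cv2.undistortPoints(np.asarray(uv,float).reshape(-1,1,2),K,d).reshape(-1,2)
    v=np.c_[n,np.ones(len(n))]@Rm; return -Rm.T@t, v   # v scaled so depth=1
def onplane(c,uv,z):
    o,v=rays(c,uv); s=(z-o[2])/v[:,2]; return o+v*s[:,None]
def cloud(im,d,c):
    h,w=d.shape; u,vv=np.meshgrid(np.arange(w),np.arange(h)); uv=np.c_[u.ravel(),vv.ravel()]
    o,v=rays(c,uv); P=o+v*d.ravel()[:,None]; P[d.ravel()==0]=np.nan; return P.reshape(h,w,3)
def proj(c,P):
    K,d,_,_=cam(c); return cv2.projectPoints(np.asarray(P,float).reshape(-1,1,3),np.array(c["rvec"]),np.array(c["tvec"]),K,d)[0].reshape(-1,2)
def grab(tag):
    from rig import eyes
    D={}
    for n in("scene","top"):
        im,d=eyes.get_image(n); D[n]=(im,d,eyes.get_calibration(n))
    pickle.dump(D,open(tag+".pkl","wb")); return D
def masks(im):
    h=cv2.cvtColor(im,cv2.COLOR_RGB2HSV)
    return dict(pink=cv2.inRange(h,(160,80,90),(178,255,255)),wood=cv2.inRange(h,(8,60,90),(22,200,255)),blue=cv2.inRange(h,(100,80,30),(125,255,255)))
def rect(P2):
    (cx,cy),(w,h),a=cv2.minAreaRect(P2.astype(np.float32))
    if w<h: w,h=h,w; a+=90
    return np.array([cx,cy]),w,h,(a+90)%180-90
E
python3 - <<'E'
from h import *
D=pickle.load(open("a.pkl","rb"))
for n in D:
    im,d,c=D[n]; P=cloud(im,d,c); M=masks(im)
    print(n,"table z",np.nanmedian(P[...,2][(M["blue"]>0)]), "cam",rays(c,[[0,0]])[0])
    for col in("pink","wood"):
        k,l,st,_=cv2.connectedComponentsWithStats(M[col])
        for i in range(1,k):
            if st[i,4]<150: continue
            p=P[l==i]; p=p[~np.isnan(p[:,0])]
            uv=np.argwhere(l==i)[:,::-1]
            if p[:,1].max()<-.6: continue
            z=p[:,2]
            print(col,st[i],"z pct",np.round(np.percentile(z,[5,25,50,75,95,99]),4))
            if col=="pink":
                q=onplane(c,uv,np.median(z)); cc,w,h,a=rect(q[:,:2]); print("   rect",cc.round(4),round(w,4),round(h,4),round(a,2))
            else: print("   med",np.median(p,0).round(4))
E
```

```text
scene table z -0.00018198175397193816 cam [ 1.07017112 -0.02233463  0.91444914]
pink [ 366  137   58   89 2747] z pct [0.0032 0.0049 0.0061 0.0076 0.0163 0.0192]
   rect [0.491  0.3633] 0.2555 0.0855 2.57
pink [ 286  175   41   61 1992] z pct [0.0023 0.0047 0.006  0.0076 0.0176 0.0201]
   rect [0.5545 0.1356] 0.164 0.0824 0.47
pink [ 177  184   47   67 2544] z pct [0.0047 0.0067 0.008  0.0097 0.0372 0.0396]
   rect [ 0.5767 -0.1124] 0.1747 0.0959 -4.95
pink [  0 330  46  31 266] z pct [0.0058 0.0078 0.0091 0.0102 0.0119 0.0135]
   rect [ 0.8544 -0.4661] 0.1189 0.0089 61.4
wood [217   0  45  46 692] z pct [0.0787 0.1302 0.1734 0.1928 0.2011 0.2031]
   med [0.0595 0.023  0.1734]
wood [ 207   33   68   42 1560] z pct [0.0066 0.0111 0.0141 0.0209 0.0403 0.0486]
   med [ 0.0591 -0.0001  0.0141]
wood [ 421   64   91   78 4855] z pct [0.0144 0.0169 0.0182 0.0196 0.0214 0.0226]
   med [0.2392 0.6407 0.0182]
wood [  72  141   37   89 2522] z pct [0.0151 0.0266 0.0512 0.0771 0.0956 0.0984]
   med [ 0.5022 -0.3664  0.0512]
wood [338 151  21  54 629] z pct [0.0001 0.0025 0.0038 0.005  0.0067 0.0
[... 565 characters left out ...]
.2028]
   med [0.646  0.7082 0.1928]
wood [ 50 146  19  16 180] z pct [0.0875 0.0929 0.0956 0.0975 0.1015 0.1034]
   med [0.6674 0.6693 0.0956]
wood [ 372  181   28   66 1334] z pct [0.0187 0.029  0.0535 0.0796 0.0958 0.0998]
   med [ 0.4783 -0.3692  0.0535]
wood [183 192  11  50 440] z pct [-0.0027  0.0007  0.0034  0.0056  0.0084  0.0108]
   med [0.4767 0.2514 0.0034]
wood [   0  245  133  139 9372] z pct [0.014  0.0201 0.6285 0.6847 0.7294 0.7416]
   med [0.179  0.4672 0.6285]
wood [231 337  66  47 870] z pct [0.0067 0.0105 0.0138 0.021  0.1884 0.197 ]
   med [0.0656 0.0375 0.0138]
wood [278 359  20  25 225] z pct [0.0067 0.0122 0.1567 0.1823 0.1943 0.1989]
   med [ 0.013  -0.0776  0.1567]
```

```bash
cat > trays.py <<'E'
from h import *
D=pickle.load(open("a.pkl","rb"))
tr=dict(roller=((.577,-.112),.008,(0.0,.008),(0.0,.038),174,90,-4.9),short=((.556,.135),.006,(0,.018),(0,.018),156,80,1),long=((.4935,.3625),.006,(0,.018),(0,.018),246,80,2.4))
# per end: (z when end faces camera, z when faces away)
for t,(c0,zf,zm,zp,L,W,a0) in tr.items():
    for n in D:
        im,d,c=D[n]; M=cv2.resize(im,None,fx=4,fy=4,interpolation=cv2.INTER_CUBIC)
        m=masks(M)["pink"]; k,l,st,ce=cv2.connectedComponentsWithStats(m)
        u0=proj(c,[[*c0,zf]])[0]; i=l[int(u0[1]*4+1.5),int(u0[0]*4+1.5)]
        if i==0: print("miss");continue
        cs=max(cv2.findContours((l==i).astype(np.uint8),cv2.RETR_EXTERNAL,cv2.CHAIN_APPROX_NONE)[0],key=len).reshape(-1,2)
        uv=(cs+.5)/4-.5
        o=rays(c,[[0,0]])[0]; th=np.radians(a0); cc=np.array(c0)
        for it in range(4):
            e=np.array([np.cos(th),np.sin(th)]); f=np.array([-e[1],e[0]])
            def side(coord,z,sgn,lim):
                q=onplane(c,uv,z)[:,:2]-cc; a=q@e; b=q@f
                if coord=='x': s=(abs(b)<W/2000*.8)&(abs(a*sgn-L/2000)<.014); return a[s],b[s]
                s=(abs(a)<L/2000*.8)&(abs(b*sgn-W/2000)<.012); return a[s],b[s]
            oc=o[:2]-cc
            res={}
            for sgn in(1,-1):
                near=(oc@f)*sgn>W/2000
                A,B=side('y',0.0 if near else zf,sgn,0); 
                p=np.polyfit(A,B,1); r=B-np.polyval(p,A); k2=abs(r)<.002; p=np.polyfit(A[k2],B[k2],1); res['y',sgn]=p
                near=(oc@e)*sgn>L/2000
                A,B=side('x',(zp if sgn>0 else zm)[0 if near else 1],sgn,0); res['x',sgn]=np.median(A)
            sl=(res['y',1][0]+res['y',-1][0])/2
            dy=(res['y',1][1]+res['y',-1][1])/2; dx=(res['x',1]+res['x',-1])/2
            cc=cc+e*dx+f*dy; th+=np.arctan(sl)
        print(t,n,cc.round(4),"yaw",np.degrees(th).round(2),"L",((res['x',1]-res['x',-1])*1e3).round(1),L,"W",((res['y',1][1]-res['y',-1][1])*1e3).round(1),W)
E
python3 trays.py
```

```text
roller scene [ 0.5749 -0.11  ] yaw -4.65 L 170.2 174 W 88.5 90
roller top [ 0.5754 -0.1115] yaw -4.67 L 172.6 174 W 89.9 90
short scene [0.5568 0.1351] yaw 0.3 L 152.4 156 W 78.3 80
short top [0.5581 0.1335] yaw 0.48 L 153.8 156 W 79.3 80
long scene [0.4941 0.3622] yaw 2.57 L 242.0 246 W 77.1 80
long top [0.4953 0.3607] yaw 2.54 L 244.3 246 W 78.5 80
```

Run:
```python
from h import *
D=pickle.load(open("a.pkl","rb"))
for n in D:
    im,d,c=D[n]; 
    p=proj(c,[[.48,-.365,.05]])[0]; x,y=p.astype(int); w,h=(55,65)
    cr=im[y-h:y+h,max(0,x-w):x+w]; print(n,max(0,x-w),y-h)
    cv2.imwrite(f"pics/b_{n}.png",cv2.resize(cr[:,:,::-1],None,fx=4.5,fy=4.5,interpolation=cv2.INTER_CUBIC))
```

```text
scene 37 110
top 326 150
```

View pics/b_scene.png

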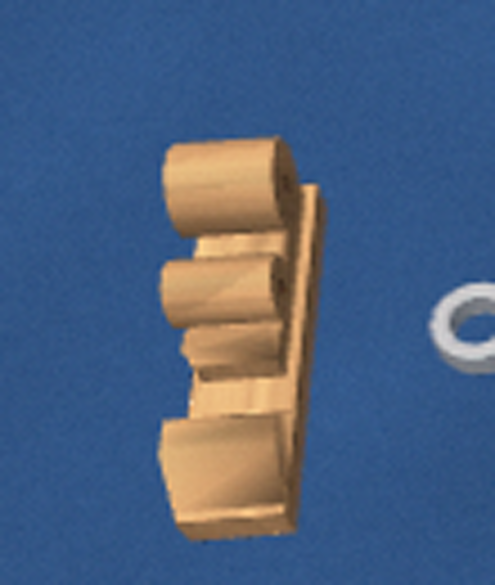

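View pics/b_top.png

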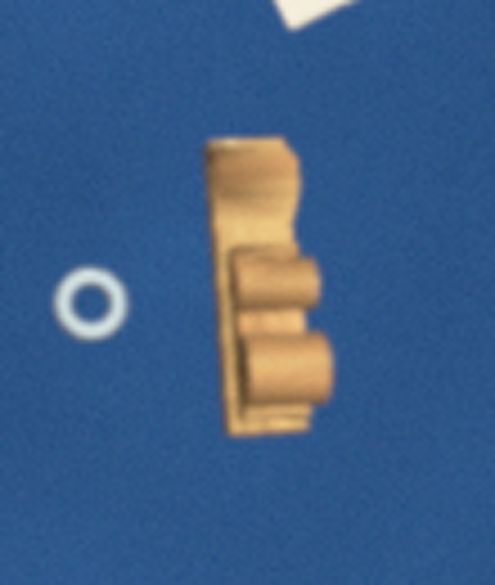

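```bash
cat > tower.py <<'E'
from h import *
D=pickle.load(open("a.pkl","rb"))
cc=np.array([.475,-.365]); th=np.radians(2)
for n in D:
    im,d,c=D[n]; M=cv2.resize(im,None,fx=4,fy=4,interpolation=cv2.INTER_CUBIC)
    m=masks(M)["wood"]; k,l,st,ce=cv2.connectedComponentsWithStats(m)
    u0=proj(c,[[.48,-.365,.03]])[0]; i=l[int(u0[1]*4+1.5),int(u0[0]*4+1.5)]
    cs=max(cv2.findContours((l==i).astype(np.uint8),cv2.RETR_EXTERNAL,cv2.CHAIN_APPROX_NONE)[0],key=len).reshape(-1,2); uv=(cs+.5)/4-.5
    q=onplane(c,uv,0)[:,:2]
    # left edge: max y boundary at z=0
    s=(q[:,0]>.40)&(q[:,0]<.53); b=q[s]; ym=[]
    for x in np.arange(.40,.53,.01):
        k2=abs(b[:,0]-x)<.005
        ym.append((x,b[k2,1].max()))
    ym=np.array(ym); p=np.polyfit(ym[:,0],ym[:,1],1); r=ym[:,1]-np.polyval(p,ym[:,0]); k2=abs(r)<.002;p=np.polyfit(ym[k2,0],ym[k2,1],1)
    th=np.arctan(p[0]); e=np.array([np.cos(th),np.sin(th)]); f=np.array([-e[1],e[0]])
    off=np.array([0,p[1]])@f   # f-coordinate of left edge
    zs=(.024,0) if n=="scene" else (0,.024)
    qa=onplane(c,uv,zs[0])[:,:2]; qb=onplane(c,uv,zs[1])[:,:2]
    sel=lambda q:(q[(q@f<off-.004)&(q@f>off-.020)]@e)
    lo=sel(qa).min(); hi=sel(qb).max()
    cen=e*(lo+hi)/2+f*(off-.028)
    print(n,"yaw",np.degrees(th).round(2),"len",round(hi-lo,4),"centre",cen.round(4),"lo,hi",lo.round(4),hi.round(4),"resid",abs(r).max().round(4))
    P=cloud(im,d,c)[st[i][1]//4:(st[i][1]+st[i][3])//4,st[i][0]//4:(st[i][0]+st[i][2])//4].reshape(-1,3)
    P=P[~np.isnan(P[:,0])]; a=(P[:,:2]-cen)@e; b=(P[:,:2]-cen)@f; z=P[:,2]
    for nm,x0,zt in(("thick",-.067,.098),("thin",-.007,.081),("wedge",.072,.052)):
        s=(abs(a-x0)<.025)&(z>zt-.006)&(z<zt+.006)&(abs(b)<.045)
        print("  ",nm,s.sum(),"a",a[s].mean().round(4),"b mid",((np.percentile(b[s],2)+np.percentile(b[s],98))/2).round(4),"span",(np.percentile(b[s],98)-np.percentile(b[s],2)).round(4),"ztop",np.percentile(z[s],75).round(4))
E
python3 tower.py
```

```text
scene yaw 3.17 len 0.2398 centre [ 0.4758 -0.3766] lo,hi 0.3343 0.5741 resid 0.0016
   thick 176 a -0.0522 b mid 0.0033 span 0.0551 ztop 0.0977
   thin 296 a -0.0054 b mid 0.0031 span 0.0539 ztop 0.0816
   wedge 193 a 0.0875 b mid 0.0018 span 0.0551 ztop 0.0527
top yaw 2.47 len 0.208 centre [ 0.492  -0.3779] lo,hi 0.3713 0.5793 resid 0.0004
   thick 146 a -0.0683 b mid 0.0046 span 0.0533 ztop 0.0972
   thin 131 a -0.0082 b mid 0.0025 span 0.0532 ztop 0.0805
   wedge 131 a 0.0712 b mid 0.0031 span 0.0525 ztop 0.053
```

Run:
```python
from h import *
D=pickle.load(open("a.pkl","rb"))
cen=np.array([.491,-.3745]); th=np.radians(2.6); e=np.array([np.cos(th),np.sin(th)]); f=np.array([-e[1],e[0]])
for n in D:
    im,d,c=D[n]; P=cloud(im,d,c).reshape(-1,3); w=masks(im)["wood"].ravel()>0; P=P[w]; 
    a=(P[:,:2]-cen)@e; b=(P[:,:2]-cen)@f; z=P[:,2]
    for nm,x0,zt,hw in(("thick",-.067,.098,.018),("thin",-.007,.081,.014),("wedge",.072,.052,.018)):
        s=(abs(a-x0)<hw)&(abs(z-zt)<.005)&(abs(b)<.045)
        m=[]
        for sg in(1,-1): pass
        A,B=a[s],b[s]
        print(n,nm,s.sum(),"a",A.mean().round(4),"b",((np.percentile(B,3)+np.percentile(B,97))/2).round(4),"span",(np.percentile(B,97)-np.percentile(B,3)).round(4),"zmax",np.percentile(z[s],60).round(4),"world",(cen+e*A.mean()+f*(np.percentile(B,3)+np.percentile(B,97))/2).round(4))
```

```text
scene thick 217 a -0.0643 b 0.002 span 0.0538 zmax 0.0966 world [ 0.4266 -0.3755]
scene thin 208 a -0.0043 b 0.0014 span 0.0522 zmax 0.0798 world [ 0.4866 -0.3733]
scene wedge 246 a 0.0751 b 0.0013 span 0.0543 zmax 0.0516 world [ 0.5659 -0.3698]
top thick 127 a -0.0673 b 0.0003 span 0.0553 zmax 0.0962 world [ 0.4238 -0.3773]
top thin 114 a -0.007 b -0.0001 span 0.051 zmax 0.0798 world [ 0.484  -0.3749]
top wedge 120 a 0.072 b -0.0008 span 0.0509 zmax 0.0514 world [ 0.5629 -0.372 ]
```

```bash
cat >> h.py <<'E'
T=dict(thick=(.4243,-.3763,2.4),thin=(.4845,-.3740,2.4),wedge=(.5637,-.3710,2.4),saddle=(.4543,-.3752,2.4),plank=(.491,-.3735,2.4),
 roller=(.5752,-.1108,-4.66),short=(.5575,.1343,.4),long=(.4947,.3615,2.55))
def tray(name,x,y=0):
    X,Y,a=T[name]; t=np.radians(a); return (X+x*np.cos(t)-y*np.sin(t),Y+x*np.sin(t)+y*np.cos(t),a)
def go(x,y,yaw,z):
    from rig import manip
    s=manip.get_state(); q=s["ee_rot"]; r=R.from_quat([q[1],q[2],q[3],q[0]])
    tr=R.from_euler("z",180+yaw,degrees=True)*R.from_euler("x",180,degrees=True)
    d=r.inv().apply(np.array([x,y,z])-s["position"])*100
    w=(r.inv()*tr).as_rotvec(degrees=True)
    print("t",round(s["clock"],2),"pos",s["position"].round(4),"width",round(s["width"],4),"F",s["contact_force"].round(1),"q6",s["qpos"][5].round(2))
    print("delta cm",d.round(2),"rot",w.round(2))
E
python3 -c "
from h import *
go(*T['thick'],.20)"
```

```text
t 0.1 pos [0.2529 0.5159 0.2305] width 0.0852 F [-0.4 -0.8 -0.3] q6 -0.12
delta cm [-54.67 -72.56   3.16] rot [ -0.09  -0.03 -28.52]
```

Request:
servo_tool(
  deltas=[0, 0, 0, 0, 0, -7.1, 0, 0, 0, 0, 0, -7.1, 0, 0, 0, 0, 0, -7.1, 0, 0, 0, 0, 0, -7.1, 0, 0, 0, 0, 0, 0],
  jaw=8.5,
  grip_force=30,
)

```text
clock: 0.6
position: [0.2519, 0.5144, 0.2278]
ee_rot: [-0.002, -0.029, 1.0, -0.003]
contact_force: [0.1, 0.1, -0.3]
width: 0.0848
```

```bash
python3 -c "
from h import *
go(*T['thick'],.20)"
```

```text
t 0.6 pos [0.2519 0.5144 0.2278] width 0.0848 F [ 0.1  0.1 -0.3] q6 -0.64
delta cm [-12.   -89.91   3.27] rot [-0.35 -0.26  0.97]
```

Request:
servo_tool(
  deltas=[-0.7, -4.8, 0, 0, 0, 0, -0.7, -4.8, 0, 0, 0, 0, -0.7, -4.8, 0, 0, 0, 0, -0.7, -4.8, 0, 0, 0, 0, -0.7, -4.8, 0, 0, 0, 0, -0.7, -4.8, 0, 0, 0, 0, -0.7, -4.8, 0, 0, 0, 0, -0.7, -4.8, 0, 0, 0, 0, -0.7, -4.8, 0, 0, 0, 0, -0.7, -4.8, 0, 0, 0, 0, -0.7, -4.8, 0, 0, 0, 0, -0.7, -4.8, 0, 0, 0, 0, -0.7, -4.8, 0, 0, 0, 0, -0.7, -4.8, 0, 0, 0, 0, -0.7, -4.8, 0, 0, 0, 0, -0.7, -4.8, 0, 0, 0, 0, -0.7, -4.8, 0, 0, 0, 0, -0.7, -4.8, 0, 0, 0, 0, 0, 0, 0, 0, 0, 0],
)

```text
clock: 2.5
position: [0.4117, -0.3719, 0.229]
ee_rot: [0.003, -0.002, 1.0, -0.004]
contact_force: [0.4, 0.7, -0.1]
width: 0.0848
```

```bash
python3 -c "
from h import *
go(*T['thick'],.14)"
```

```text
t 2.5 pos [ 0.4117 -0.3719  0.229 ] width 0.0848 F [ 0.4  0.7 -0.1] q6 -2.43
delta cm [-1.21 -0.38  8.91] rot [-0.47  0.28 -2.12]
```

Request:
servo_tool(
  deltas=[-0.6, -0.2, 3, -0.2, 0.1, -1.1, -0.6, -0.2, 3, -0.2, 0.1, -1.1, 0, 0, 2.5, 0, 0, 0, 0, 0, 0, 0, 0, 0],
)

```text
clock: 2.9
position: [0.424, -0.3775, 0.1411]
ee_rot: [0.001, -0.015, 1.0, -0.0]
contact_force: [-1.2, 0.6, -0.6]
width: 0.0851
```

```bash
python3 -c "
from h import *
go(*T['thick'],.054)"
```

```text
t 2.9 pos [ 0.424  -0.3775  0.1411] width 0.0851 F [-1.2  0.6 -0.6] q6 -2.45
delta cm [-0.02  0.12  8.71] rot [-0.    0.07 -0.64]
```

Request:
servo_tool(
  deltas=[0, 0.1, 2, 0, 0, -0.5, 0, 0, 2, 0, 0, 0, 0, 0, 2, 0, 0, 0, 0, 0, 1.5, 0, 0, 0, 0, 0, 1.1, 0, 0, 0, 0, 0, 0, 0, 0, 0],
)

```text
clock: 3.5
position: [0.4269, -0.3764, 0.0591]
ee_rot: [0.003, -0.016, 1.0, -0.003]
contact_force: [-0.5, 0.2, 0.4]
width: 0.0852
```

Run:
```python
from h import *
go(*T['thick'],.054)
D=grab("c")
for n in D:
    im,d,c=D[n]
    p=proj(c,[[.48,-.365,.05]])[0]; x,y=p.astype(int); w,h=(55,65); x0=max(0,x-w)
    cr=im[y-h:y+h,x0:x+w]
    cv2.imwrite(f"pics/c_{n}.png",cv2.resize(cr[:,:,::-1],None,fx=4.5,fy=4.5,interpolation=cv2.INTER_CUBIC))
```

```text
t 3.5 pos [ 0.4269 -0.3764  0.0591] width 0.0852 F [-0.5  0.2  0.4] q6 -2.45
delta cm [0.26 0.02 0.51] rot [-0.32  0.38 -0.56]
```

View pics/c_scene.png

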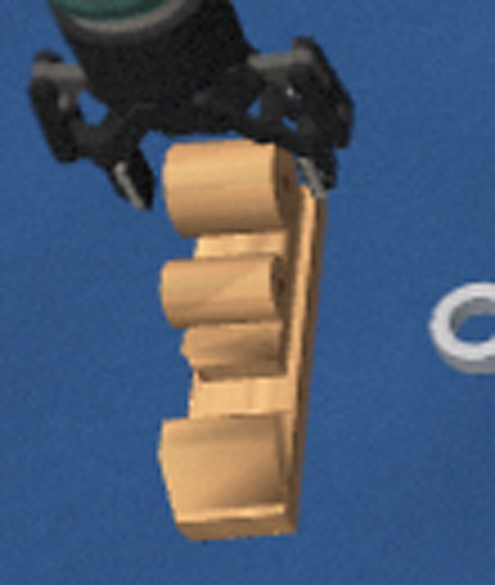

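View pics/c_top.png

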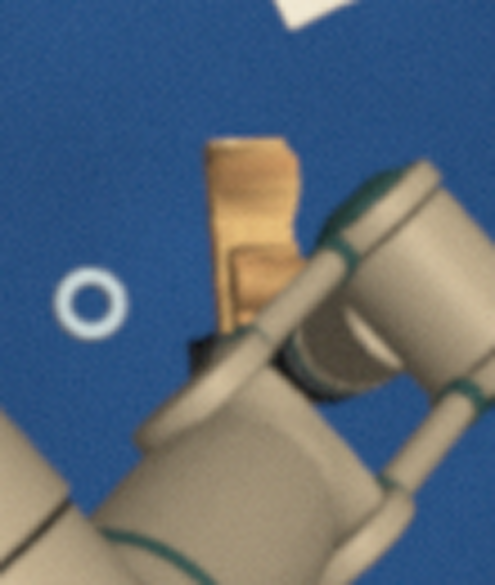

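Fingers straddle the thick roller's ends: in the scene crop the tips are at (140,205) and (325,190), with clear gaps on both sides.

Request:
servo_tool(
  deltas=[0.2, 0, 0.5, 0, 0, -0.5, 0, 0, 0, 0, 0, 0],
)

```text
clock: 3.8
position: [0.4266, -0.3785, 0.0571]
ee_rot: [0.006, -0.021, 1.0, -0.005]
contact_force: [-0.9, 0.7, -0.6]
width: 0.085
```

Request:
servo_tool(
  deltas=[0, 0, 0, 0, 0, 0, 0, 0, 0, 0, 0, 0, 0, 0, 0, 0, 0, 0, 0, 0, 0, 0, 0, 0, 0, 0, 0, 0, 0, 0],
  jaw=5.2,
  grip_force=30,
)

```text
clock: 4.3
position: [0.4269, -0.3792, 0.0584]
ee_rot: [0.006, -0.021, 1.0, -0.006]
contact_force: [-0.2, 0.0, -0.8]
width: 0.0556
```

Run:
```python
from h import *
go(*T['thick'],.054)
```

```text
t 4.3 pos [ 0.4269 -0.3792  0.0584] width 0.0556 F [-0.2  0.  -0.8] q6 -2.46
delta cm [0.26 0.3  0.43] rot [-0.73  0.7  -0.04]
```

Request:
servo_tool(
  deltas=[0, 0, -1, 0, 0, 0, 0, 0, -2, 0, 0, 0, 0, 0, -3, -0.3, 0.3, 0, 0, 0, -4, -0.3, 0.3, 0, 0, 0, 0, 0, 0, 0],
)

```text
clock: 4.8
position: [0.4253, -0.3774, 0.1624]
ee_rot: [-0.0, -0.021, 1.0, 0.0]
contact_force: [-0.1, 0.1, -0.3]
width: 0.0556
```

Run:
```python
from h import *
D=grab("d")
for n in D:
    im,d,c=D[n]
    p=proj(c,[[.48,-.365,.05]])[0]; x,y=p.astype(int); w,h=(55,65); x0=max(0,x-w)
    cr=im[y-h:y+h,x0:x+w]
    cv2.imwrite(f"pics/d_{n}.png",cv2.resize(cr[:,:,::-1],None,fx=4.5,fy=4.5,interpolation=cv2.INTER_CUBIC))
go(*tray('roller',.046),.12)
```

```text
t 4.9 pos [ 0.423  -0.3748  0.1578] width 0.0557 F [-0.4 -0.3 -2.2] q6 -2.46
delta cm [-20.89  25.17   3.84] rot [ 0.43 -0.39  7.01]
```

View pics/d_scene.png

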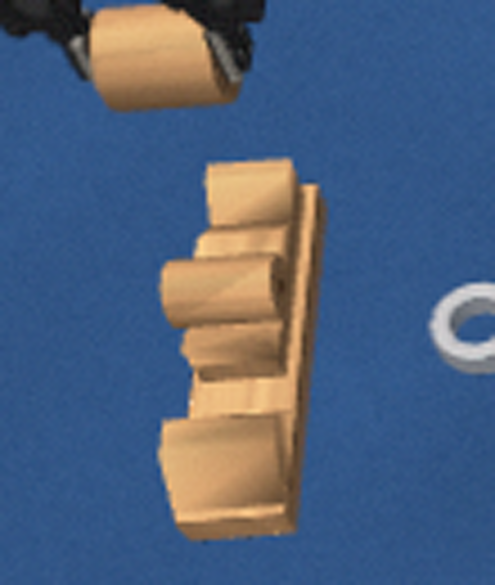

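The roller is lifted clear at crop (165,55) and the rest of the tower is undisturbed.

Request:
servo_tool(
  deltas=[-2.5, 3.1, 0, 0, 0, 0.9, -2.5, 3.1, 0, 0, 0, 0.9, -2.5, 3.1, 0, 0, 0, 0.9, -2.5, 3.1, 0, 0, 0, 0.9, -2.5, 3.1, 0, 0, 0, 0.9, -2.5, 3.1, 0, 0, 0, 0.9, -2.5, 3.1, 0, 0, 0, 0.9, -2.5, 3.1, 0, 0, 0, 0.9, 0, 0, 0, 0, 0, 0],
)

```text
clock: 5.8
position: [0.626, -0.1189, 0.1436]
ee_rot: [-0.015, 0.048, 0.999, 0.009]
contact_force: [-0.8, 0.1, -1.0]
width: 0.0558
```

Run:
```python
from h import *
go(*tray('roller',.046),.06)
```

```text
t 5.8 pos [ 0.626  -0.1189  0.1436] width 0.0558 F [-0.8  0.1 -1. ] q6 -1.78
delta cm [0.28 0.25 8.38] rot [ 0.91 -1.72 -0.83]
```

Request:
servo_tool(
  deltas=[0, 0, 0, 0.9, -1.7, -0.8, 0.3, 0.2, 3, 0, 0, 0, 0, 0, 3, 0, 0, 0, 0, 0, 2, 0, 0, 0, 0, 0, 0, 0, 0, 0],
)

```text
clock: 6.3
position: [0.6173, -0.115, 0.0546]
ee_rot: [-0.006, 0.038, 0.999, 0.0]
contact_force: [-0.7, -0.3, -0.7]
width: 0.0557
```

Run:
```python
from h import *
go(*tray('roller',.046),.028)
D=grab("e")
for n in D:
    im,d,c=D[n]
    p=proj(c,[[.59,-.11,.03]])[0]; x,y=p.astype(int); w,h=(60,65); x0=max(0,x-w)
    cr=im[y-h:y+h,x0:x+w]
    cv2.imwrite(f"pics/e_{n}.png",cv2.resize(cr[:,:,::-1],None,fx=4.5,fy=4.5,interpolation=cv2.INTER_CUBIC))
```

```text
t 6.3 pos [ 0.6173 -0.115   0.0546] width 0.0557 F [-0.7 -0.3 -0.7] q6 -1.79
delta cm [-0.41  0.07  2.66] rot [ 0.03 -0.72  0.25]
```

View pics/e_scene.png

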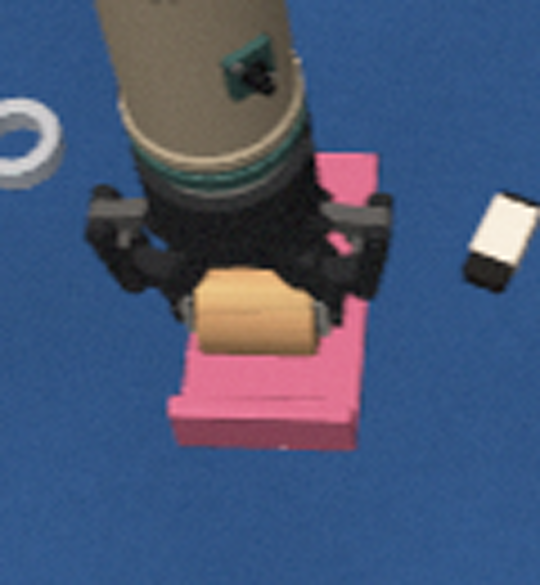

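The roller is over the tray, axle parallel to the stop, at crop (258,312). Next it goes down.

Request:
servo_tool(
  deltas=[0, 0.1, 1.5, 0, -0.7, 0.2, -0.1, 0, 1.2, 0, 0, 0, 0, 0, 0.6, 0, 0, 0, 0, 0, 0, 0, 0, 0],
)

```text
clock: 6.8
position: [0.6242, -0.1169, 0.0278]
ee_rot: [0.007, 0.041, 0.999, -0.002]
contact_force: [0.0, -0.3, -0.3]
width: 0.0561
```

Run:
```python
from h import *
go(*tray('roller',.050),.0184)
```

```text
t 6.8 pos [ 0.6242 -0.1169  0.0278] width 0.0561 F [ 0.  -0.3 -0.3] q6 -1.78
delta cm [-0.06  0.22  0.94] rot [-0.16  0.79 -0.01]
```

Request:
servo_tool(
  deltas=[0, 0, 0.4, 0, 0, 0, 0, 0, 0, 0, 0, 0],
)

```text
clock: 7.0
position: [0.6253, -0.1174, 0.0248]
ee_rot: [0.008, 0.041, 0.999, -0.002]
contact_force: [-0.8, 0.6, -0.1]
width: 0.0556
```

Request:
servo_tool(
  deltas=[0, 0, 0, 0, 0, 0, 0, 0, 0, 0, 0, 0],
)

```text
clock: 7.2
position: [0.626, -0.1175, 0.0255]
ee_rot: [0.009, 0.041, 0.999, -0.002]
contact_force: [-0.3, -0.6, -1.8]
width: 0.0553
```

Request:
servo_tool(
  deltas=[0, 0, 0, 0, 0, 0, 0, 0, 0, 0, 0, 0],
)

```text
clock: 7.4
position: [0.6263, -0.1176, 0.026]
ee_rot: [0.009, 0.041, 0.999, -0.002]
contact_force: [-0.3, -0.1, -0.8]
width: 0.0557
```

Request:
servo_tool(
  deltas=[0.4, 0, 0.4, 0, 0.8, 0, 0, 0, 0.3, 0, 0, 0, 0, 0, 0, 0, 0, 0],
)

```text
clock: 7.7
position: [0.6224, -0.1173, 0.0187]
ee_rot: [0.002, 0.041, 0.999, -0.002]
contact_force: [0.5, -0.5, 0.3]
width: 0.0555
```

Run:
```python
from h import *
go(*tray('roller',.050),.0184)
```

```text
t 7.7 pos [ 0.6224 -0.1173  0.0187] width 0.0555 F [ 0.5 -0.5  0.3] q6 -1.78
delta cm [-0.25  0.27  0.03] rot [-0.23  0.23  0.01]
```

Request:
servo_tool(
  deltas=[-0.1, 0.2, 0.1, 0, 0, 0, 0, 0, 0, 0, 0, 0],
)

```text
clock: 7.9
position: [0.6226, -0.1173, 0.0189]
ee_rot: [0.001, 0.04, 0.999, -0.004]
contact_force: [-0.9, 0.5, -0.2]
width: 0.0554
```

Request:
servo_tool(
  deltas=[-0.1, 0, 0.1, 0, 0, 0, 0, 0, 0, 0, 0, 0],
)

```text
clock: 8.1
position: [0.6231, -0.1173, 0.0187]
ee_rot: [0.0, 0.04, 0.999, -0.004]
contact_force: [0.8, -0.2, -1.0]
width: 0.0555
```

Request:
servo_tool(
  deltas=[-0.2, 0, 0.1, 0, 0, 0, 0, 0, 0, 0, 0, 0],
)

```text
clock: 8.3
position: [0.6234, -0.1172, 0.0187]
ee_rot: [-0.001, 0.04, 0.999, -0.004]
contact_force: [-0.3, 0.0, -1.3]
width: 0.0556
```

Request:
servo_tool(
  deltas=[-0.2, 0, 0.15, 0, 0, 0, -0.2, 0, 0.15, 0, 0, 0, -0.2, 0, 0.15, 0, 0, 0],
)

```text
clock: 8.6
position: [0.6238, -0.1171, 0.0185]
ee_rot: [-0.007, 0.039, 0.999, -0.004]
contact_force: [-7.4, 0.8, 13.0]
width: 0.0559
```

Request:
servo_tool(
  deltas=[-0.2, 0, 0.15, 0, 0, 0, -0.2, 0, 0.15, 0, 0, 0, -0.2, 0, 0.15, 0, 0, 0],
)

```text
clock: 8.9
position: [0.6239, -0.1171, 0.0185]
ee_rot: [-0.013, 0.039, 0.999, -0.004]
contact_force: [-6.2, -0.7, 13.1]
width: 0.0555
```

Request:
servo_tool(
  deltas=[0, 0, -0.2, 0, 0.6, 0, 0, 0, -0.1, 0, 0, 0, 0, 0, 0, 0, 0, 0],
)

```text
clock: 9.2
position: [0.6249, -0.1169, 0.0213]
ee_rot: [-0.017, 0.039, 0.999, -0.003]
contact_force: [-0.8, 0.3, -0.7]
width: 0.0559
```

Request:
servo_tool(
  deltas=[-0.2, 0, 0, 0, 0, 0, -0.2, 0, 0, 0, 0, 0],
)

```text
clock: 9.4
position: [0.6263, -0.1167, 0.0199]
ee_rot: [-0.021, 0.039, 0.999, -0.003]
contact_force: [-5.9, 0.1, 1.1]
width: 0.0557
```

Request:
servo_tool(
  deltas=[-0.3, 0, 0, 0, 0, 0, -0.3, 0, 0, 0, 0, 0],
)

```text
clock: 9.6
position: [0.6261, -0.1163, 0.0185]
ee_rot: [-0.028, 0.039, 0.999, -0.002]
contact_force: [-7.2, 0.7, 8.2]
width: 0.0554
```

Request:
servo_tool(
  deltas=[0, 0, 0, 0, 0, 0, 0, 0, 0, 0, 0, 0, 0, 0, 0, 0, 0, 0, 0, 0, 0, 0, 0, 0],
  jaw=7.5,
)

```text
clock: 10.0
position: [0.6285, -0.1166, 0.018]
ee_rot: [-0.025, 0.039, 0.999, -0.002]
contact_force: [0.7, 0.1, -1.1]
width: 0.075
```

Run:
```python
from h import *
go(*tray('roller',.050),.15)
```

```text
t 10.0 pos [ 0.6285 -0.1166  0.018 ] width 0.075 F [ 0.7  0.1 -1.1] q6 -1.77
delta cm [  1.03   0.06 -13.16] rot [-0.36 -2.91  0.21]
```

Lift off straight up (tool z is tilted about 3°), level, then look.

Request:
servo_tool(
  deltas=[0, 0, -2, 0, -1.5, 0, 0, 0, -3, 0, -1.4, 0, 0, 0, -4, 0, 0, 0, 0, 0, -4.5, 0, 0, 0, 4, -4, 0, 0, 0, -1.7, 4, -4, 0, 0, 0, -1.7, 4, -4, 0, 0, 0, -1.7, 4, -4, 0, 0, 0, -1.7, 0, -4, 0, 0, 0, 0, 0, -4, 0, 0, 0, 0, 0, 0, 0, 0, 0, 0],
  jaw=8.5,
)

```text
clock: 11.1
position: [0.4852, -0.3433, 0.1612]
ee_rot: [0.007, -0.026, 1.0, -0.007]
contact_force: [-0.1, 0.0, 0.2]
width: 0.0852
```

```bash
cat > look.py <<'E'
from h import *
import sys
tag,x,y=sys.argv[1],float(sys.argv[2]),float(sys.argv[3])
D=grab(tag); out=[]
for n in D:
    im,d,c=D[n]
    p=proj(c,[[x,y,.03]])[0]; u,v=p.astype(int); w,h=45,62
    cr=cv2.copyMakeBorder(im,99,99,99,99,cv2.BORDER_CONSTANT)[v-h+99:v+h+99,u-w+99:u+w+99]
    print(n,"crop origin",u-w,v-h); out.append(cv2.resize(cr[:,:,::-1],None,fx=4.4,fy=4.4,interpolation=cv2.INTER_CUBIC))
cv2.imwrite(f"pics/{tag}.png",np.hstack(out))
E
python3 look.py f .59 -.11; python3 -c "
from h import *
go(*T['thin'],.12)"
```

```text
scene crop origin 155 154
top crop origin 255 119
t 11.2 pos [ 0.4847 -0.3387  0.1607] width 0.0847 F [0.9 1.8 0.2] q6 -2.35
delta cm [ 0.26 -3.48  4.1 ] rot [-0.55  0.67  0.7 ]
```

View pics/f.png

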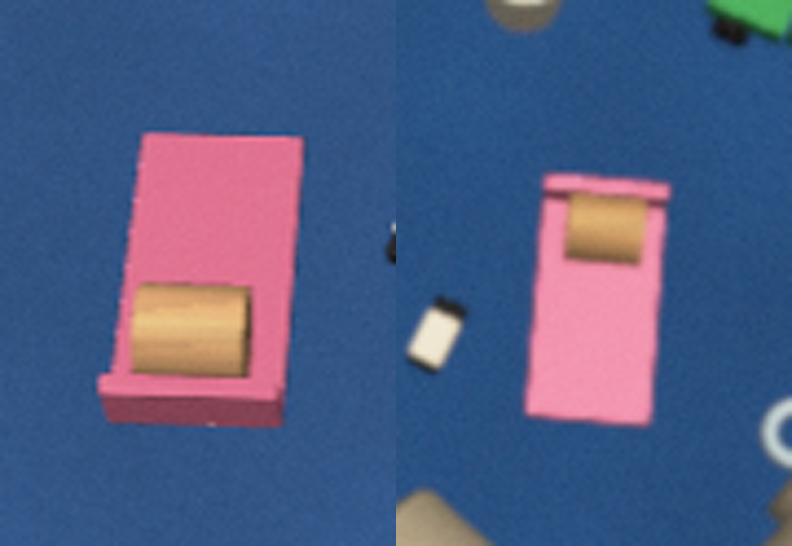

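The thick roller lies parallel and close to the stop: scene crop (192,330), top crop (606,228). Next, I'll measure its gap.

```bash
cat > row.py <<'E'
from h import *
import sys
D=pickle.load(open(sys.argv[1]+".pkl","rb"))
X,Y,a=T['roller']; t=np.radians(a); e=np.array([np.cos(t),np.sin(t)]); f=np.array([-e[1],e[0]])
off=dict(scene=np.array([-.0003,.0008]),top=np.array([.0002,-.0007]))  # each view's own tray fit minus mean
for n in D:
    im,d,c=D[n]; P=cloud(im,d,c).reshape(-1,3); w=masks(im)["wood"].ravel()>0; P=P[w]
    q=P[:,:2]-np.array([X,Y])-off[n]; A=q@e;B=q@f;z=P[:,2]
    for nm,x0,r,z0 in(("thick",.05,.025,.033),("thin",.008,.018,.026)):
        s=(abs(A-x0)<.025)&(abs(B)<.05)&(z>z0+.4*r)&(z<.075)&(abs(np.hypot(A-x0,z-z0)-r)<.006)
        if s.sum()<20: continue
        # circle fit in (A,z), radius known, per half of B
        from scipy.optimize import least_squares
        fit=lambda m: least_squares(lambda p:np.hypot(A[m]-p[0],z[m]-p[1])-r,[x0,z0],loss='soft_l1',f_scale=.001).x
        bm=(np.percentile(B[s],2)+np.percentile(B[s],98))/2
        print(n,nm,s.sum(),"x,z",fit(s).round(4),"x at -y,+y",fit(s&(B<bm))[0].round(4),fit(s&(B>bm))[0].round(4),"ymid",bm.round(4))
    s=(abs(A+.03)<.035)&(abs(B)<.06)&(z>.031)&(z<.042)
    if s.sum()>20:
        cc,w_,h_,an=rect(np.c_[A[s],B[s]]); print(n,"wedge top mid",np.c_[A[s],B[s]].mean(0).round(4),"rect",cc.round(4),round(w_,4),round(h_,4),"ang",round(an,1),"z",np.median(z[s]).round(4))
E
python3 row.py f
```

```text
scene thick 461 x,z [0.05   0.0324] x at -y,+y 0.0499 0.0499 ymid 0.0002
top thick 214 x,z [0.0497 0.0325] x at -y,+y 0.0496 0.0498 ymid -0.0012
```

Request:
servo_tool(
  deltas=[0.2, -1.8, 2, -0.3, 0.3, 0.7, 0.1, -1.8, 2, -0.2, 0.3, 0, 0, 0, 0, 0, 0, 0],
)

```text
clock: 11.5
position: [0.4851, -0.3716, 0.1209]
ee_rot: [0.001, -0.023, 1.0, 0.0]
contact_force: [0.5, 1.4, 0.6]
width: 0.0853
```

```bash
python3 -c "
from h import *
go(*T['thin'],.048)"
```

```text
t 11.5 pos [ 0.4851 -0.3716  0.1209] width 0.0853 F [0.5 1.4 0.6] q6 -2.39
delta cm [ 0.09 -0.24  7.29] rot [0.04 0.17 0.18]
```

Request:
servo_tool(
  deltas=[0.1, -0.2, 2, 0, 0, 0, 0, 0, 2, 0, 0, 0, 0, 0, 1.5, 0, 0, 0, 0, 0, 1, 0, 0, 0, 0, 0, 0, 0, 0, 0],
)

```text
clock: 12.0
position: [0.4872, -0.3655, 0.0571]
ee_rot: [0.003, -0.025, 1.0, 0.002]
contact_force: [-0.1, 0.1, -0.9]
width: 0.085
```

```bash
python3 -c "
from h import *
go(*T['thin'],.048)"
```

```text
t 12.0 pos [ 0.4872 -0.3655  0.0571] width 0.085 F [-0.1  0.1 -0.9] q6 -2.39
delta cm [ 0.32 -0.84  0.9 ] rot [0.18 0.33 0.52]
```

Request:
servo_tool(
  deltas=[0.3, -0.8, 0.4, 0, 0, 0.5, 0, 0, 0.4, 0, 0, 0, 0, 0, 0, 0, 0, 0],
)

```text
clock: 12.3
position: [0.486, -0.3737, 0.0508]
ee_rot: [0.004, -0.022, 1.0, 0.001]
contact_force: [0.4, -0.2, 1.4]
width: 0.0851
```

```bash
python3 -c "
from h import *
go(*T['thin'],.048)"
```

```text
t 12.3 pos [ 0.486  -0.3737  0.0508] width 0.0851 F [ 0.4 -0.2  1.4] q6 -2.39
delta cm [ 0.15 -0.02  0.28] rot [0.06 0.47 0.07]
```

Request:
servo_tool(
  deltas=[0.2, 0, 0.2, 0, 0, 0, 0, 0, 0, 0, 0, 0, 0, 0, 0, 0, 0, 0, 0, 0, 0, 0, 0, 0, 0, 0, 0, 0, 0, 0, 0, 0, 0, 0, 0, 0],
  jaw=5.2,
)

```text
clock: 12.9
position: [0.4842, -0.3747, 0.05]
ee_rot: [0.005, -0.021, 1.0, -0.0]
contact_force: [-0.6, 0.3, 0.2]
width: 0.0557
```

Request:
servo_tool(
  deltas=[0, 0, -1, 0, 0, 0, 0, 0, -2, 0, 0, 0, 0, 0, -3, 0, 0, 0, 0, 0, -4, 0, 0, 0, 0, 0, 0, 0, 0, 0],
)

```text
clock: 13.4
position: [0.4829, -0.3743, 0.1544]
ee_rot: [0.004, -0.021, 1.0, 0.001]
contact_force: [-0.0, -0.6, 1.2]
width: 0.0558
```

```bash
python3 look.py g .48 -.36; python3 -c "
from h import *
go(*tray('roller',.006),.15)"
```

```text
scene crop origin 52 118
top crop origin 333 153
t 13.5 pos [ 0.4805 -0.372   0.1495] width 0.0552 F [ 0.5 -0.4 -1. ] q6 -2.39
delta cm [-11.16  25.62   0.18] rot [0.46 0.09 7.09]
```

View pics/g.png

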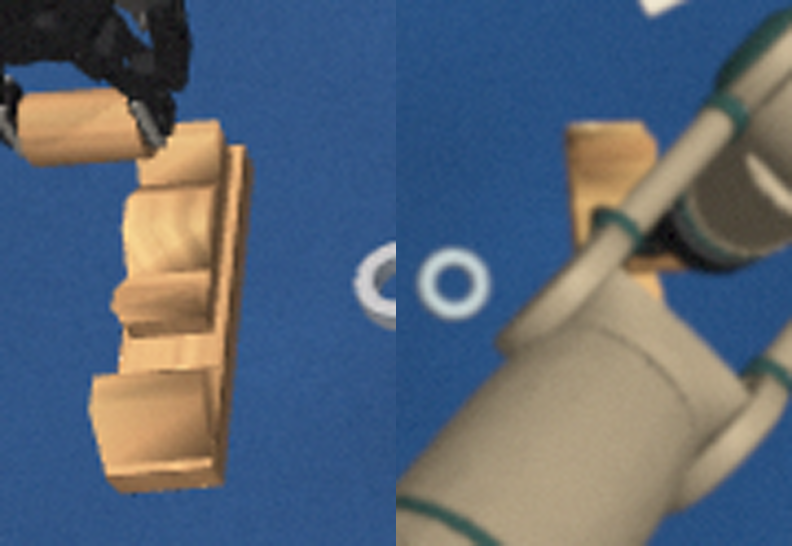

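The thin roller is held at scene crop (80,125), and the saddle and wedge are undisturbed. Next I move it over the tray.

Request:
servo_tool(
  deltas=[-1.2, 3.2, 0, 0, 0, 0.9, -1.2, 3.2, 0, 0, 0, 0.9, -1.2, 3.2, 0, 0, 0, 0.9, -1.2, 3.2, 0, 0, 0, 0.9, -1.2, 3.2, 0, 0, 0, 0.9, -1.2, 3.2, 0, 0, 0, 0.9, -1.2, 3.2, 0, 0, 0, 0.9, -1.2, 3.2, 0, 0, 0, 0.8, 0, 0, 0, 0, 0, 0],
)

```text
clock: 14.4
position: [0.5754, -0.1058, 0.1388]
ee_rot: [-0.011, 0.046, 0.999, 0.009]
contact_force: [-0.4, -0.4, -0.5]
width: 0.0557
```

```bash
python3 -c "
from h import *
go(*tray('roller',.003),.06)"
```

```text
t 14.4 pos [ 0.5754 -0.1058  0.1388] width 0.0557 F [-0.4 -0.4 -0.5] q6 -1.79
delta cm [-0.5  -0.63  7.86] rot [ 1.   -1.27 -0.6 ]
```

Request:
servo_tool(
  deltas=[0, -0.5, 0, 1.0, -1.3, -0.6, 0, 0, 0, 0, 0, 0, 0, 0, 3, 0, 0, 0, 0, 0, 3, 0, 0, 0, 0, 0, 1, 0, 0, 0, 0, 0, 0, 0, 0, 0],
)

```text
clock: 15.0
position: [0.5711, -0.1116, 0.0625]
ee_rot: [-0.004, 0.04, 0.999, 0.0]
contact_force: [0.2, -0.6, -1.2]
width: 0.0554
```

```bash
python3 -c "
from h import *
go(*tray('roller',.004),.022)"
```

```text
t 15.0 pos [ 0.5711 -0.1116  0.0625] width 0.0554 F [ 0.2 -0.6 -1.2] q6 -1.8
delta cm [-0.84  0.11  4.04] rot [ 0.02 -0.51  0.05]
```

Request:
servo_tool(
  deltas=[-0.4, 0.1, 1.5, 0, -0.5, 0, 0, 0, 1.5, 0, 0, 0, 0, 0, 1, 0, 0, 0, 0, 0, 0, 0, 0, 0],
)

```text
clock: 15.4
position: [0.5772, -0.1133, 0.0243]
ee_rot: [0.002, 0.041, 0.999, -0.0]
contact_force: [-0.0, -0.0, -0.8]
width: 0.0557
```

```bash
python3 -c "
from h import *
go(*tray('roller',.008),.013)"
```

```text
t 15.4 pos [ 0.5772 -0.1133  0.0243] width 0.0557 F [-0.  -0.  -0.8] q6 -1.8
delta cm [-0.57  0.24  1.14] rot [-0.04  0.24 -0.09]
```

Request:
servo_tool(
  deltas=[0, 0.2, 0.5, 0, 0, 0, 0, 0, 0.5, 0, 0, 0, 0, 0, 0, 0, 0, 0],
)

```text
clock: 15.7
position: [0.579, -0.1119, 0.0158]
ee_rot: [0.004, 0.042, 0.999, -0.001]
contact_force: [0.5, -0.5, 0.5]
width: 0.0556
```

Request:
servo_tool(
  deltas=[-0.2, 0, 0.1, 0, 0, 0, -0.2, 0, 0, 0, 0, 0, -0.2, 0, 0, 0, 0, 0],
)

```text
clock: 16.0
position: [0.5819, -0.1121, 0.0149]
ee_rot: [0.0, 0.041, 0.999, -0.001]
contact_force: [-5.6, -0.5, 2.5]
width: 0.0557
```

```bash
python3 -c "
from h import *
go(*tray('roller',.008),.013)"
```

```text
t 16.0 pos [ 0.5819 -0.1121  0.0149] width 0.0557 F [-5.6 -0.5  2.5] q6 -1.79
delta cm [-0.12  0.07  0.19] rot [-0.09  0.05 -0.06]
```

Request:
servo_tool(
  deltas=[0.1, 0, 0.2, 0, 0, 0, 0, 0, 0.2, 0, 0, 0, 0, 0, 0.1, 0, 0, 0],
)

```text
clock: 16.3
position: [0.5815, -0.1121, 0.0123]
ee_rot: [0.001, 0.041, 0.999, -0.001]
contact_force: [-3.4, 1.2, 6.5]
width: 0.0558
```

Request:
servo_tool(
  deltas=[-0.2, 0, 0, 0, 0, 0, -0.2, 0, 0, 0, 0, 0],
)

```text
clock: 16.5
position: [0.5822, -0.1121, 0.0123]
ee_rot: [-0.002, 0.041, 0.999, -0.001]
contact_force: [-7.3, -1.5, 3.8]
width: 0.0553
```

```bash
python3 -c "
from h import *
go(*tray('roller',.008),.013)"
```

```text
t 16.5 pos [ 0.5822 -0.1121  0.0123] width 0.0553 F [-7.3 -1.5  3.8] q6 -1.79
delta cm [-0.09  0.07 -0.07] rot [-0.1  -0.25 -0.02]
```

Seated against the thick roller and on the floor. Release.

Request:
servo_tool(
  deltas=[0, 0, 0, 0, 0, 0, 0, 0, 0, 0, 0, 0, 0, 0, 0, 0, 0, 0, 0, 0, 0, 0, 0, 0],
  jaw=7.5,
)

```text
clock: 16.9
position: [0.5857, -0.1125, 0.0126]
ee_rot: [0.001, 0.041, 0.999, -0.001]
contact_force: [0.5, -0.1, -0.1]
width: 0.0751
```

Request:
servo_tool(
  deltas=[0, 0, -2, 0, 0, 0, 0, 0, -3, 0, 0, 0, 0, 0, -4, 0, 0, 0, 0, 0, -4.5, 0, 0, 0, 0, -4.3, 0, 0, 0, -1.2, 0, -4.3, 0, 0, 0, -1.2, 0, -4.3, 0, 0, 0, -1.2, 0, -4.3, 0, 0, 0, -1.2, 0, -4.3, 0, 0, 0, -1.2, 0, -4.3, 0, 0, 0, -1.2, 0, 0, 0, 0, 0, 0],
  jaw=8.5,
)

```text
clock: 18.0
position: [0.5836, -0.379, 0.155]
ee_rot: [0.006, -0.027, 1.0, -0.004]
contact_force: [0.2, 0.3, -0.9]
width: 0.085
```

```bash
python3 look.py i .57 -.11; python3 row.py i; python3 -c "
from h import *
go(*T['wedge'],.10)"
```

```text
scene crop origin 156 146
top crop origin 255 125
scene thick 468 x,z [0.05   0.0324] x at -y,+y 0.0501 0.0498 ymid 0.0003
scene thin 281 x,z [0.0069 0.0253] x at -y,+y 0.007 0.0069 ymid 0.0008
scene wedge top mid [-0.0013  0.0037] rect [-0.     -0.0005] 0.0522 0.0101 ang -88.7 z 0.0403
top thick 221 x,z [0.0494 0.0324] x at -y,+y 0.0495 0.0493 ymid -0.0011
top thin 166 x,z [0.0074 0.0253] x at -y,+y 0.0074 0.0073 ymid -0.0004
top wedge top mid [-0.0034 -0.0005] rect [-0.0024 -0.001 ] 0.0515 0.0152 ang -89.4 z 0.0384
t 18.1 pos [ 0.5833 -0.3737  0.1549] width 0.0853 F [0.8 0.5 0.1] q6 -2.3
delta cm [2.   0.39 5.46] rot [-0.17  0.65  0.82]
```

View pics/i.png

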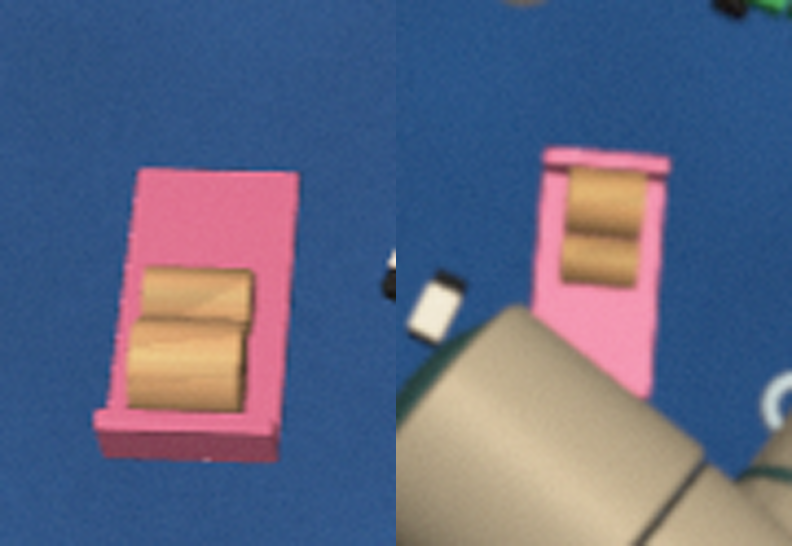

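The rollers touch (scene crop: thick at (187,363), thin at (197,293)). Measured centre distance is 42–43 mm. Now the wedge.

Request:
servo_tool(
  deltas=[1, 0.2, 2, 0, 0.6, 0.8, 1, 0.1, 2, 0, 0, 0, 0, 0, 2, 0, 0, 0, 0, 0, 0, 0, 0, 0],
)

```text
clock: 18.5
position: [0.5641, -0.3658, 0.0941]
ee_rot: [0.001, -0.023, 1.0, -0.0]
contact_force: [-0.6, -0.3, -0.1]
width: 0.0847
```

```bash
python3 -c "
from h import *
go(*T['wedge'],.050)"
```

```text
t 18.5 pos [ 0.5641 -0.3658  0.0941] width 0.0847 F [-0.6 -0.3 -0.1] q6 -2.3
delta cm [ 0.07 -0.52  4.41] rot [-0.04  0.15  0.19]
```

Request:
servo_tool(
  deltas=[0, -0.5, 1.5, 0, 0, 0.2, 0, -0.2, 1.5, 0, 0, 0, 0, 0, 1.2, 0, 0, 0, 0, 0, 0, 0, 0, 0],
)

```text
clock: 18.9
position: [0.5666, -0.3713, 0.0512]
ee_rot: [0.003, -0.022, 1.0, -0.001]
contact_force: [0.2, -0.1, -0.8]
width: 0.0852
```

```bash
python3 -c "
from h import *
go(*T['wedge'],.028)"
```

```text
t 18.9 pos [ 0.5666 -0.3713  0.0512] width 0.0852 F [ 0.2 -0.1 -0.8] q6 -2.3
delta cm [0.3  0.05 2.32] rot [-0.13  0.31  0.15]
```

Request:
servo_tool(
  deltas=[0.2, 0, 1.1, 0, 0.2, 0, 0.2, 0, 1.1, 0, 0, 0, 0, 0, 0, 0, 0, 0],
)

```text
clock: 19.2
position: [0.5629, -0.3719, 0.0276]
ee_rot: [0.001, -0.022, 1.0, -0.001]
contact_force: [-0.3, 1.1, 0.1]
width: 0.0849
```

```bash
python3 look.py j .53 -.36;python3 -c "
from h import *
go(*T['wedge'],.029)"
```

```text
scene crop origin 49 135
top crop origin 333 138
t 19.3 pos [ 0.5639 -0.3725  0.029 ] width 0.0851 F [-0.2  0.5  0.2] q6 -2.3
delta cm [0.01 0.15 0.  ] rot [-0.25  0.24  0.15]
```

View pics/j.png

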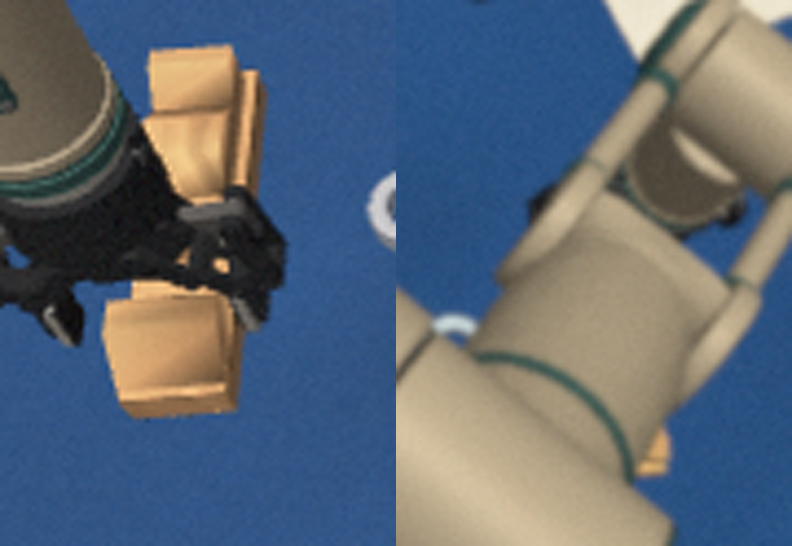

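Tips are at scene crop (72,340) and (252,325), either side of the wedge. Close.

Request:
servo_tool(
  deltas=[0, 0, 0, 0, 0, 0, 0, 0, 0, 0, 0, 0, 0, 0, 0, 0, 0, 0, 0, 0, 0, 0, 0, 0, 0, 0, 0, 0, 0, 0, 0, 0, 0, 0, 0, 0],
  jaw=5.2,
)

```text
clock: 19.9
position: [0.5651, -0.3735, 0.0313]
ee_rot: [0.004, -0.022, 1.0, -0.004]
contact_force: [-0.3, 0.2, 0.2]
width: 0.056
```

Request:
servo_tool(
  deltas=[0, 0, -0.5, 0, 0, 0, 0, 0, -1, 0, 0, 0, 0, 0, -1, 0, 0, 0, 0, 0, 0, 0, 0, 0],
)

```text
clock: 20.3
position: [0.565, -0.3735, 0.0585]
ee_rot: [0.004, -0.022, 1.0, -0.004]
contact_force: [-0.0, 0.5, -0.4]
width: 0.0553
```

```bash
python3 look.py k .53 -.36;python3 -c "
from h import *
go(*tray('roller',-.042),.13)"
```

```text
scene crop origin 49 135
top crop origin 333 138
t 20.4 pos [ 0.5643 -0.3729  0.0571] width 0.0553 F [-0.2 -0.5 -0.4] q6 -2.3
delta cm [ 1.87 26.62 -7.46] rot [-0.32  0.37  7.21]
```

View pics/k.png

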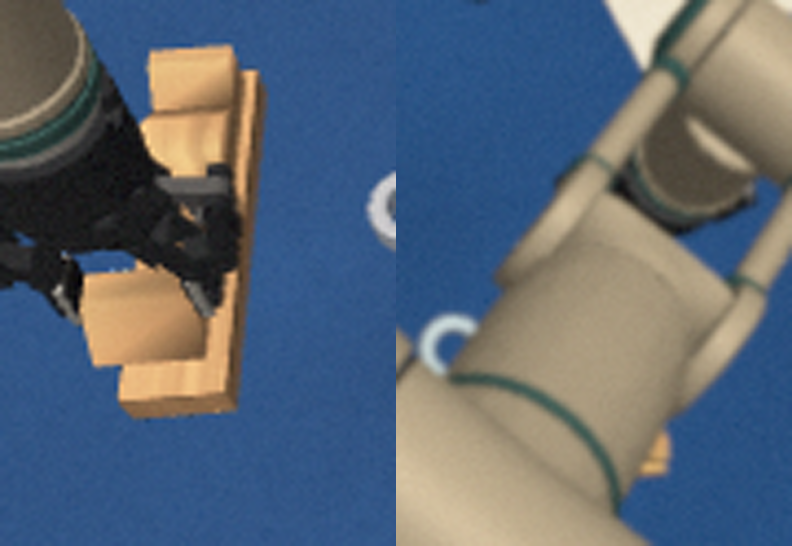

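The wedge is lifted level at crop (145,315); the plank and saddle stay put.

Request:
servo_tool(
  deltas=[0, 0, -3.5, 0, 0, 0, 0, 0, -3.5, 0, 0, 0, 0.2, 3.2, 0, 0, 0, 0.9, 0.2, 3.3, 0, 0, 0, 0.9, 0.2, 3.3, 0, 0, 0, 0.9, 0.2, 3.3, 0, 0, 0, 0.9, 0.2, 3.3, 0, 0, 0, 0.9, 0.2, 3.3, 0, 0, 0, 0.9, 0.2, 3.3, 0, 0, 0, 0.9, 0.2, 3.3, 0, 0, 0, 0.9, 0, 0, 0, 0, 0, 0],
)

```text
clock: 21.5
position: [0.5484, -0.1008, 0.1252]
ee_rot: [0.001, 0.046, 0.999, -0.001]
contact_force: [0.4, -0.5, -0.5]
width: 0.0553
```

```bash
python3 -c "
from h import *
go(*tray('roller',-.045),.06)"
```

```text
t 21.5 pos [ 0.5484 -0.1008  0.1252] width 0.0553 F [ 0.4 -0.5 -0.5] q6 -1.78
delta cm [ 1.76 -0.78  6.51] rot [-0.15  0.15 -0.57]
```

Request:
servo_tool(
  deltas=[0.8, -0.4, 0, 0, 0.1, -0.6, 0.8, -0.3, 0, 0, 0, 0, 0, 0, 2, 0, 0, 0, 0, 0, 2.5, 0, 0, 0, 0, 0, 1.5, 0, 0, 0, 0, 0, 0, 0, 0, 0],
)

```text
clock: 22.1
position: [0.5284, -0.1128, 0.0642]
ee_rot: [0.001, 0.041, 0.999, -0.003]
contact_force: [-0.5, 0.0, -0.6]
width: 0.0556
```

```bash
python3 -c "
from h import *
go(*tray('roller',-.042),.0153)"
```

```text
t 22.1 pos [ 0.5284 -0.1128  0.0642] width 0.0556 F [-0.5  0.  -0.6] q6 -1.82
delta cm [-0.43  0.61  4.89] rot [-0.35  0.1  -0.07]
```

Request:
servo_tool(
  deltas=[0, 0.5, 1.5, -0.3, 0, 0, 0, 0, 1.5, 0, 0, 0, 0, 0, 1, 0, 0, 0, 0, 0, 0, 0, 0, 0],
)

```text
clock: 22.5
position: [0.529, -0.1128, 0.0254]
ee_rot: [0.002, 0.044, 0.999, -0.001]
contact_force: [-0.8, -0.0, -1.0]
width: 0.0557
```

```bash
python3 look.py l .57 -.11; python3 -c "
from h import *
go(*tray('roller',-.04),.0153)"
```

```text
scene crop origin 156 146
top crop origin 255 125
t 22.6 pos [ 0.5302 -0.113   0.0265] width 0.0551 F [-0.  -0.2 -0.3] q6 -1.82
delta cm [-0.46  0.59  1.12] rot [-0.19  0.42 -0.35]
```

View pics/l.png

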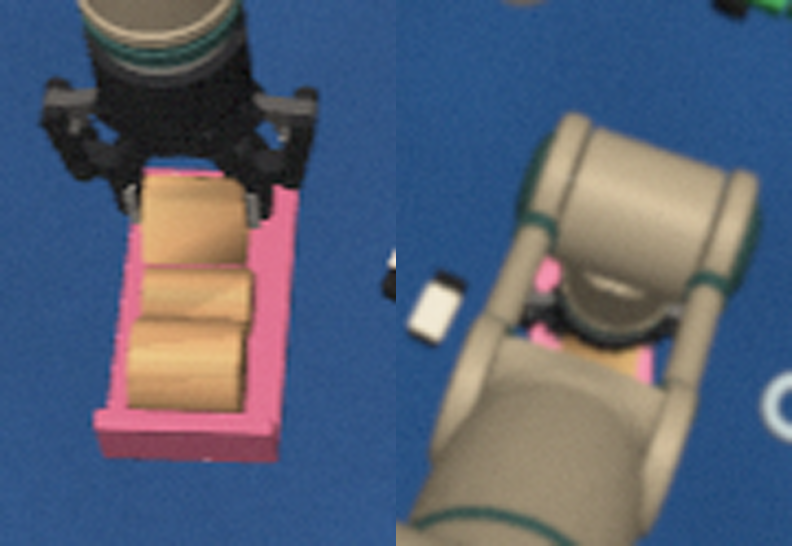

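Request:
servo_tool(
  deltas=[0.1, 0.5, 0.5, 0, 0.4, 0, 0, 0.2, 0.4, 0, 0, 0, 0, 0, 0.3, 0, 0, 0, 0, 0, 0, 0, 0, 0],
)

```text
clock: 23.0
position: [0.5314, -0.1058, 0.0157]
ee_rot: [0.002, 0.044, 0.999, -0.002]
contact_force: [-0.4, -0.1, -0.9]
width: 0.0551
```

```bash
python3 -c "
from h import *
go(*tray('roller',-.03),.0153)"
```

```text
t 23.0 pos [ 0.5314 -0.1058  0.0157] width 0.0551 F [-0.4 -0.1 -0.9] q6 -1.8
delta cm [-1.41 -0.13  0.04] rot [-0.24  0.23 -0.35]
```

Down onto the floor, then slide 13 mm forward in steps.

Request:
servo_tool(
  deltas=[0, 0, 0.2, 0, 0.2, -0.3, 0, 0, 0.2, 0, 0, 0],
)

```text
clock: 23.2
position: [0.5315, -0.1058, 0.0142]
ee_rot: [0.0, 0.041, 0.999, -0.002]
contact_force: [-6.2, 1.1, 27.3]
width: 0.0556
```

Request:
servo_tool(
  deltas=[-0.3, 0, 0, 0, 0, 0, -0.3, 0, 0, 0, 0, 0, -0.3, 0, 0, 0, 0, 0],
)

```text
clock: 23.5
position: [0.5411, -0.1066, 0.0155]
ee_rot: [0.001, 0.04, 0.999, -0.003]
contact_force: [0.2, 0.2, -0.2]
width: 0.0553
```

```bash
python3 -c "
from h import *
go(*tray('roller',-.03),.0153)"
```

```text
t 23.5 pos [ 0.5411 -0.1066  0.0155] width 0.0553 F [ 0.2  0.2 -0.2] q6 -1.8
delta cm [-0.43 -0.14  0.02] rot [-0.3   0.12  0.03]
```

Request:
servo_tool(
  deltas=[-0.2, 0, 0.1, 0, 0, 0, -0.2, 0, 0.05, 0, 0, 0],
)

```text
clock: 23.7
position: [0.5437, -0.1069, 0.0142]
ee_rot: [-0.001, 0.04, 0.999, -0.003]
contact_force: [-10.0, -0.3, 19.3]
width: 0.0551
```

Request:
servo_tool(
  deltas=[-0.2, 0, 0.05, 0, 0, 0, -0.2, 0, 0.05, 0, 0, 0],
)

```text
clock: 23.9
position: [0.5438, -0.1069, 0.0145]
ee_rot: [-0.006, 0.04, 0.999, -0.002]
contact_force: [-5.8, -0.7, 9.8]
width: 0.0554
```

```bash
python3 -c "
from h import *
go(*tray('roller',-.03),.0153)"
```

```text
t 23.9 pos [ 0.5438 -0.1069  0.0145] width 0.0554 F [-5.8 -0.7  9.8] q6 -1.8
delta cm [-0.16 -0.13 -0.08] rot [-0.3  -0.63  0.11]
```

Request:
servo_tool(
  deltas=[-0.1, 0, -0.05, 0, -0.6, 0, -0.2, 0, 0, 0, 0, 0, -0.2, 0, 0, 0, 0, 0],
)

```text
clock: 24.2
position: [0.5464, -0.107, 0.0145]
ee_rot: [-0.003, 0.039, 0.999, -0.002]
contact_force: [-6.3, -0.4, 8.3]
width: 0.0553
```

```bash
python3 look.py m .57 -.11; python3 row.py m; python3 -c "
from h import *
go(*tray('roller',-.03),.0153)"
```

```text
scene crop origin 156 146
top crop origin 255 125
scene thick 472 x,z [0.05   0.0331] x at -y,+y 0.0501 0.05 ymid 0.0004
scene thin 288 x,z [0.0079 0.0258] x at -y,+y 0.0081 0.0078 ymid 0.0007
scene wedge top mid [-0.0226  0.0015] rect [-0.0186  0.0015] 0.0572 0.0453 ang 86.6 z 0.0358
t 24.3 pos [ 0.5464 -0.107   0.0145] width 0.0552 F [-4.3 -1.1  4.8] q6 -1.8
delta cm [ 0.1  -0.14 -0.08] rot [-0.28 -0.35  0.14]
```

View pics/m.png

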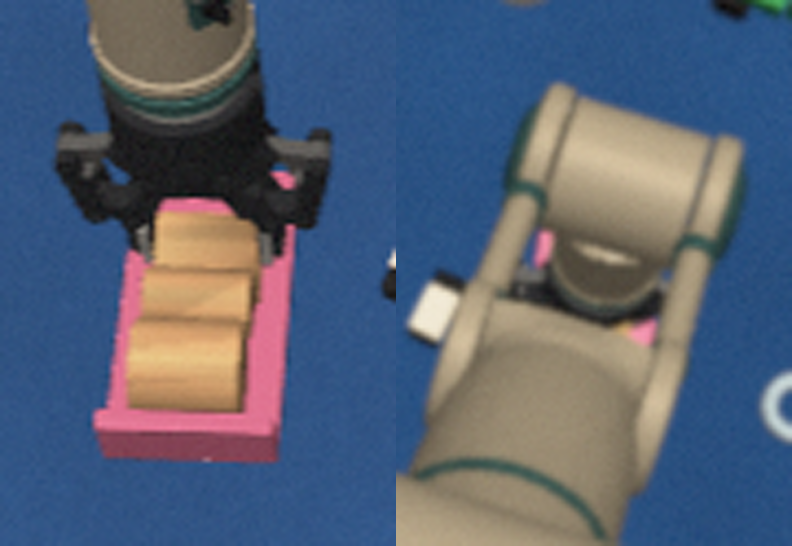

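The wedge has nudged the thin roller to x = 7.9 mm, 42.1 mm from the thick one, so the row is tight. Release.

Request:
servo_tool(
  deltas=[0, 0, 0, 0, 0, 0, 0, 0, 0, 0, 0, 0, 0, 0, 0, 0, 0, 0, 0, 0, 0, 0, 0, 0],
  jaw=7.5,
)

```text
clock: 24.7
position: [0.5491, -0.1073, 0.014]
ee_rot: [-0.001, 0.04, 0.999, -0.002]
contact_force: [0.5, 0.2, -0.5]
width: 0.0753
```

Request:
servo_tool(
  deltas=[0, 0, -2, 0, 0, 0, 0, 0, -3, 0, 0, 0, 0, 0, -4, 0, 0, 0, 0, 0, -4.5, 0, 0, 0, 2, -4.3, 0, 0, 0, -1.2, 2, -4.3, 0, 0, 0, -1.2, 2, -4.3, 0, 0, 0, -1.2, 2, -4.3, 0, 0, 0, -1.2, 2, -4.3, 0, 0, 0, -1.2, 0, -4.3, 0, 0, 0, -1.2, 0, 0, 0, 0, 0, 0],
  jaw=8.5,
)

```text
clock: 25.8
position: [0.4456, -0.3706, 0.1574]
ee_rot: [0.004, -0.029, 1.0, -0.006]
contact_force: [-0.0, 0.3, -0.2]
width: 0.0847
```

```bash
python3 look.py n .57 -.11; python3 row.py n; python3 -c "
from h import *
go(*T['saddle'],.10)"
```

```text
scene crop origin 156 146
top crop origin 255 125
scene thick 473 x,z [0.0503 0.0324] x at -y,+y 0.0502 0.0504 ymid 0.0003
scene thin 292 x,z [0.0077 0.0253] x at -y,+y 0.0078 0.0076 ymid 0.001
scene wedge top mid [-0.0235  0.003 ] rect [-0.0188  0.0025] 0.0565 0.0453 ang 86.4 z 0.0357
top thick 221 x,z [0.0496 0.0323] x at -y,+y 0.0493 0.05 ymid -0.0006
top thin 172 x,z [0.0078 0.0255] x at -y,+y 0.0075 0.0082 ymid -0.0003
top wedge top mid [-0.0225  0.0012] rect [-0.0206  0.0012] 0.0532 0.0507 ang 87.7 z 0.036
t 25.9 pos [ 0.4449 -0.3651  0.1568] width 0.0851 F [ 0.2  0.7 -0.1] q6 -2.44
delta cm [-0.85 -1.03  5.69] rot [-0.36  0.27  1.06]
```

View pics/n.png

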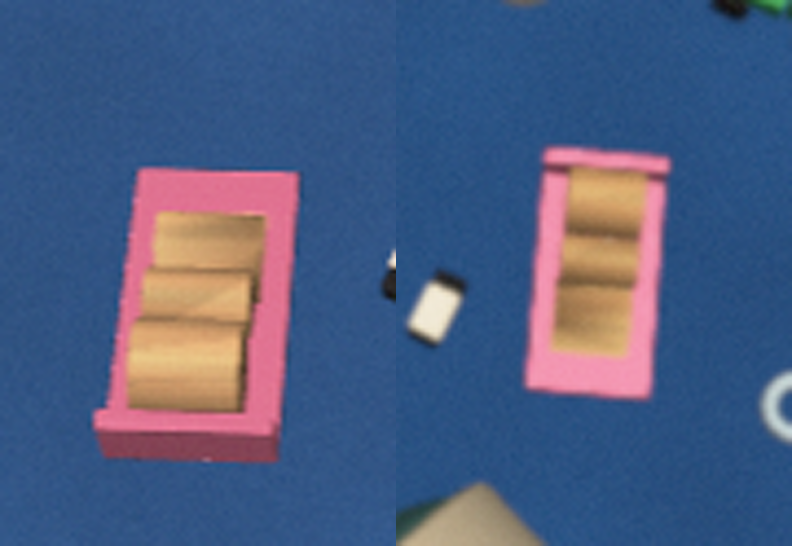

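The row is neat: thick, thin, wedge in line against the stop at top crop (606,200), (598,258), (592,318). Next, I re-measure the bare saddle.

Run:
```python
from h import *
D=pickle.load(open("n.pkl","rb"))
X,Y,a=T['plank'];t=np.radians(a);e=np.array([np.cos(t),np.sin(t)]); f=np.array([-e[1],e[0]])
for n in D:
    im,d,c=D[n]; P=cloud(im,d,c); w=masks(im)["wood"]>0; P=P[w]
    A=(P[:,:2]-[X,Y])@e;B=(P[:,:2]-[X,Y])@f;z=P[:,2]
    s=(abs(A+.037)<.011)&(abs(z-.056)<.005)&(abs(B)<.035)
    print(n,s.sum(),"ridge B",np.percentile(B[s],[3,97]).round(4) if s.sum() else None, "z",np.median(z[s]) if s.sum() else 0)
    s=(abs(A+.037)<.070)&(abs(z-.056)<.004)&(abs(B)<.035)
    print("   top A",np.percentile(A[s],[1,99]).round(4) if s.sum() else None)
    s=(A>.035)&(A<.095)&(abs(z-.024)<.004)&(abs(B)<.04)
    if s.sum(): print("   plank B",np.percentile(B[s],[3,97]).round(4))
    x0=(A[(abs(z-.024)<.004)&(abs(B)<.02)&(abs(A)<.13)]);print("   plank A",np.percentile(x0,[1,99]).round(4))
```

```text
scene 143 ridge B [-0.0204  0.0214] z 0.05549527529180698
   top A [-0.0956  0.0246]
   plank B [-0.0255  0.0272]
   plank A [0.0227 0.1064]
top 18 ridge B [-0.0218  0.007 ] z 0.054338924253718
   top A [-0.0939  0.0233]
   plank B [-0.0272  0.0243]
   plank A [0.0234 0.1041]
```

Request:
servo_tool(
  deltas=[-0.4, -0.5, 1.5, -0.3, 0.2, 1, -0.4, -0.5, 2, 0, 0, 0, 0, 0, 2, 0, 0, 0, 0, 0, 0, 0, 0, 0],
)

```text
clock: 26.3
position: [0.4556, -0.3698, 0.0979]
ee_rot: [0.0, -0.022, 1.0, 0.001]
contact_force: [-0.6, 0.0, -0.2]
width: 0.085
```

```bash
python3 -c "
from h import *
go(*T['saddle'],.060)"
```

```text
t 26.3 pos [ 0.4556 -0.3698  0.0979] width 0.085 F [-0.6  0.  -0.2] q6 -2.42
delta cm [ 0.16 -0.55  3.79] rot [0.13 0.06 0.15]
```

Request:
servo_tool(
  deltas=[0.1, -0.5, 1.5, 0, 0, 0, 0, -0.2, 1.5, 0, 0, 0, 0, 0, 1, 0, 0, 0, 0, 0, 0, 0, 0, 0],
)

```text
clock: 26.7
position: [0.4575, -0.3726, 0.0564]
ee_rot: [0.0, -0.025, 1.0, 0.002]
contact_force: [-0.8, 0.2, -0.2]
width: 0.0851
```

```bash
python3 -c "
from h import *
go(*T['saddle'],.031)"
```

```text
t 26.7 pos [ 0.4575 -0.3726  0.0564] width 0.0851 F [-0.8  0.2 -0.2] q6 -2.43
delta cm [ 0.34 -0.25  2.54] rot [0.21 0.05 0.42]
```

Request:
servo_tool(
  deltas=[0.2, -0.2, 1.0, 0.2, 0, 0.4, 0.2, -0.1, 1.0, 0, 0, 0, 0, 0, 0.3, 0, 0, 0, 0, 0, 0, 0, 0, 0],
)

```text
clock: 27.1
position: [0.4545, -0.3757, 0.0332]
ee_rot: [0.001, -0.021, 1.0, -0.001]
contact_force: [0.2, 0.6, -0.2]
width: 0.0851
```

```bash
python3 -c "
from h import *
go(*T['saddle'],.031)"
```

```text
t 27.1 pos [ 0.4545 -0.3757  0.0332] width 0.0851 F [ 0.2  0.6 -0.2] q6 -2.42
delta cm [0.02 0.06 0.22] rot [-0.11  0.15  0.05]
```

Request:
servo_tool(
  deltas=[0, 0, 0.2, 0, 0, 0, 0, 0, 0, 0, 0, 0, 0, 0, 0, 0, 0, 0, 0, 0, 0, 0, 0, 0, 0, 0, 0, 0, 0, 0, 0, 0, 0, 0, 0, 0, 0, 0, 0, 0, 0, 0],
  jaw=4.0,
  grip_force=35,
)

```text
clock: 27.8
position: [0.4548, -0.3763, 0.0319]
ee_rot: [0.002, -0.021, 1.0, -0.001]
contact_force: [0.2, -0.2, -1.9]
width: 0.043
```

Request:
servo_tool(
  deltas=[0, 0, -0.5, 0, 0, 0, 0, 0, -1, 0, 0, 0, 0, 0, -1, 0, 0, 0, 0, 0, 0, 0, 0, 0],
)

```text
clock: 28.2
position: [0.4547, -0.3763, 0.059]
ee_rot: [0.002, -0.021, 1.0, -0.001]
contact_force: [0.2, 0.9, -1.0]
width: 0.0436
```

```bash
python3 look.py o .49 -.36;python3 -c "
from h import *
go(*tray('short',0),.15)"
```

```text
scene crop origin 51 121
top crop origin 333 150
t 28.3 pos [ 0.4541 -0.3756  0.0578] width 0.0437 F [-0.4 -0.5 -0.8] q6 -2.42
delta cm [-12.51  50.5   -9.26] rot [-0.07  0.13  2.02]
```

View pics/o.png

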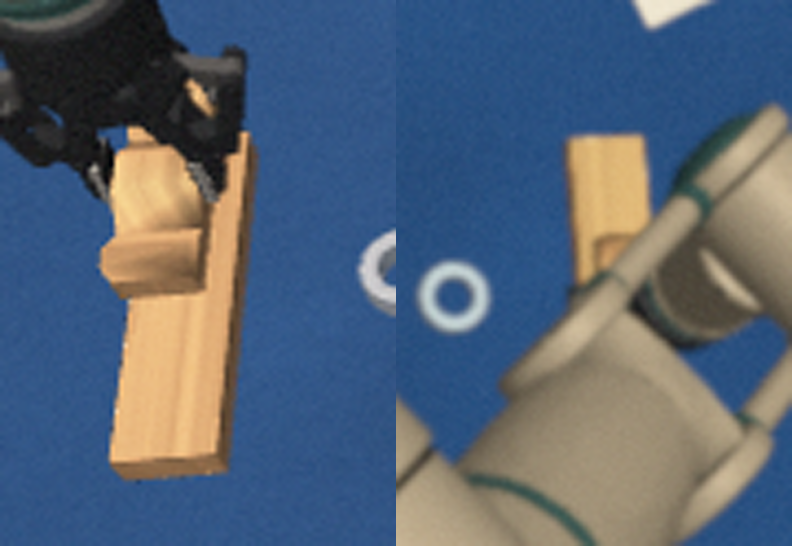

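The saddle is held level at crop (155,225) and the plank is undisturbed. Next: up and across.

Request:
servo_tool(
  deltas=[0, 0, -4.6, 0, 0, 0, 0, 0, -4.6, 0, 0, 0, -0.9, 4.1, 0, 0, 0, 0.2, -0.9, 4.1, 0, 0, 0, 0.2, -0.9, 4.1, 0, 0, 0, 0.2, -0.9, 4.1, 0, 0, 0, 0.2, -0.9, 4.1, 0, 0, 0, 0.2, -0.9, 4.1, 0, 0, 0, 0.2, -0.9, 4.1, 0, 0, 0, 0.2, -0.9, 4.1, 0, 0, 0, 0.2, -0.9, 4.1, 0, 0, 0, 0.2, -0.9, 4.1, 0, 0, 0, 0.2, -0.9, 4.1, 0, 0, 0, 0, -0.9, 4.1, 0, 0, 0, 0, 0, 0, 0, 0, 0, 0],
)

```text
clock: 29.8
position: [0.5541, 0.1358, 0.15]
ee_rot: [0.001, 0.0, 1.0, 0.0]
contact_force: [-0.9, -0.3, -0.2]
width: 0.0435
```

```bash
python3 -c "
from h import *
go(*tray('short',0),.07)"
```

```text
t 29.8 pos [0.5541 0.1358 0.15  ] width 0.0435 F [-0.9 -0.3 -0.2] q6 -1.45
delta cm [-0.32 -0.16  8.  ] rot [ 0.02  0.14 -0.43]
```

Request:
servo_tool(
  deltas=[-0.3, -0.3, 2.5, 0, 0.1, -0.4, 0, 0, 2.5, 0, 0, 0, 0, 0, 2, 0, 0, 0, 0, 0, 1, 0, 0, 0, 0, 0, 0, 0, 0, 0],
)

```text
clock: 30.3
position: [0.5567, 0.1328, 0.0673]
ee_rot: [0.0, -0.006, 1.0, -0.001]
contact_force: [-1.0, -0.2, -1.0]
width: 0.0434
```

```bash
python3 -c "
from h import *
go(*tray('short',0),.035)"
```

```text
t 30.3 pos [0.5567 0.1328 0.0673] width 0.0434 F [-1.  -0.2 -1. ] q6 -1.47
delta cm [-0.08  0.15  3.23] rot [-0.09  0.02  0.25]
```

Request:
servo_tool(
  deltas=[0, 0.1, 1.5, 0, 0, 0.2, 0, 0, 1.5, 0, 0, 0, 0, 0, 0, 0, 0, 0],
)

```text
clock: 30.6
position: [0.5584, 0.1326, 0.0389]
ee_rot: [0.002, -0.003, 1.0, -0.001]
contact_force: [-0.2, -1.2, -1.0]
width: 0.0431
```

```bash
python3 look.py p .56 .13;python3 -c "
from h import *
go(*tray('short',0),.014)"
```

```text
scene crop origin 258 138
top crop origin 179 128
t 30.7 pos [0.5598 0.1329 0.0406] width 0.0433 F [-0.4  0.2 -0.1] q6 -1.46
delta cm [0.25 0.15 2.65] rot [-0.07  0.43 -0.03]
```

View pics/p.png

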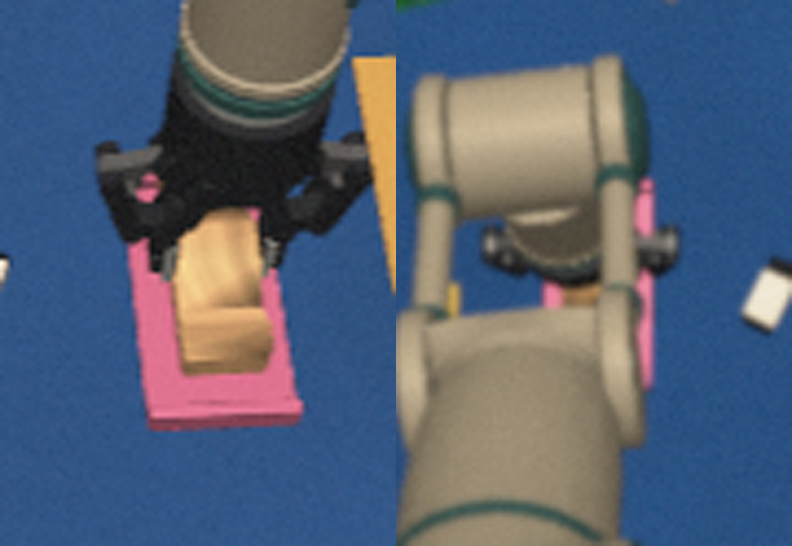

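The saddle is over the short tray, lengthwise, near end at scene crop (228,372), with the lip clear. Going down.

Request:
servo_tool(
  deltas=[0.2, 0.2, 1.0, 0, 0.3, 0, 0.1, 0, 1.0, 0, 0, 0, 0, 0, 0.5, 0, 0, 0, 0, 0, 0.2, 0, 0, 0],
)

```text
clock: 31.1
position: [0.559, 0.1351, 0.0146]
ee_rot: [0.004, -0.003, 1.0, -0.0]
contact_force: [-0.5, -0.3, -1.4]
width: 0.0433
```

```bash
python3 -c "
from h import *
go(*tray('short',0),.014)"
```

```text
t 31.1 pos [0.559  0.1351 0.0146] width 0.0433 F [-0.5 -0.3 -1.4] q6 -1.46
delta cm [ 0.15 -0.08  0.06] rot [-0.03  0.44 -0.04]
```

Request:
servo_tool(
  deltas=[0.3, 0, 0.1, 0, 0.4, 0, 0, 0, 0.2, 0, 0, 0, 0, 0, 0.1, 0, 0, 0],
)

```text
clock: 31.4
position: [0.5574, 0.1351, 0.0138]
ee_rot: [0.002, -0.004, 1.0, -0.0]
contact_force: [-0.2, -0.4, -0.1]
width: 0.0433
```

```bash
python3 -c "
from h import *
go(*tray('short',0),.014)"
```

```text
t 31.4 pos [0.5574 0.1351 0.0138] width 0.0433 F [-0.2 -0.4 -0.1] q6 -1.46
delta cm [-0.01 -0.08 -0.02] rot [-0.05  0.21  0.01]
```

Request:
servo_tool(
  deltas=[0, 0, 0.15, 0, 0, 0, 0, 0, 0.15, 0, 0, 0],
)

```text
clock: 31.6
position: [0.5574, 0.1352, 0.0138]
ee_rot: [0.002, -0.004, 1.0, -0.001]
contact_force: [-2.0, 0.1, 9.8]
width: 0.043
```

Request:
servo_tool(
  deltas=[0, 0, 0.1, 0, 0, 0, 0, 0, 0.1, 0, 0, 0],
)

```text
clock: 31.8
position: [0.5574, 0.1351, 0.0138]
ee_rot: [0.003, -0.004, 1.0, -0.001]
contact_force: [-1.8, 0.3, 6.1]
width: 0.0434
```

Seated on the floor. Release and retreat.

Request:
servo_tool(
  deltas=[0, 0, 0, 0, 0, 0, 0, 0, 0, 0, 0, 0, 0, 0, 0, 0, 0, 0, 0, 0, 0, 0, 0, 0],
  jaw=6.0,
)

```text
clock: 32.2
position: [0.5576, 0.1353, 0.0138]
ee_rot: [0.003, -0.004, 1.0, -0.0]
contact_force: [-0.1, 0.4, -0.2]
width: 0.0599
```

Request:
servo_tool(
  deltas=[0, 0, -2, 0, 0, 0, 0, 0, -3, 0, 0, 0, 0, 0, -4, 0, 0, 0, 0, 0, -4.5, 0, 0, 0, 0.5, -4.3, 0, 0, 0, 0, 0.5, -4.3, 0, 0, 0, 0, 0.5, -4.3, 0, 0, 0, 0, 0.5, -4.3, 0, 0, 0, 0, 0.5, -4.3, 0, 0, 0, 0, 0.5, -4.3, 0, 0, 0, 0, 0.5, -4.3, 0, 0, 0, 0, 0.5, -4.3, 0, 0, 0, -0.5, 0.5, -4.3, 0, 0, 0, -0.5, 0.5, -4.3, 0, 0, 0, -0.5, 0.5, -4.3, 0, 0, 0, -0.5, 0, 0, 0, 0, 0, 0],
  jaw=8.5,
)

```text
clock: 33.8
position: [0.5086, -0.356, 0.1516]
ee_rot: [0.004, -0.025, 1.0, -0.002]
contact_force: [-0.3, 0.1, -0.0]
width: 0.0853
```

```bash
python3 look.py q .56 .13
python3 - <<'E'
from h import *
go(*T['plank'],.10)
D=pickle.load(open("q.pkl","rb"))
X,Y,a=T['short'];t=np.radians(a);e=np.array([np.cos(t),np.sin(t)]); f=np.array([-e[1],e[0]])
for n in D:
    im,d,c=D[n]; P=cloud(im,d,c); w=masks(im)["wood"]>0; P=P[w]
    o=np.array([-.0006,.0008]) if n=="scene" else np.array([.0006,-.0008])
    q=P[:,:2]-[X,Y]-o; A=q@e;B=q@f;z=P[:,2]
    s=(abs(z-.038)<.004)&(abs(B)<.04)&(abs(A)<.075)
    print(n,s.sum(),"A",np.percentile(A[s],[1,99]).round(4),"B",np.percentile(B[s],[2,98]).round(4),"z",np.median(z[s]).round(4), "ang",rect(np.c_[A[s],B[s]])[3])
E
```

```text
scene crop origin 258 138
top crop origin 179 128
t 33.9 pos [ 0.5084 -0.3507  0.1514] width 0.0851 F [0.1 0.8 0.4] q6 -2.34
delta cm [ 1.89 -2.2   5.12] rot [0.11 0.37 0.55]
scene 423 A [-0.0592  0.061 ] B [-0.0201  0.0207] z 0.0373 ang -0.9501571655273438
top 216 A [-0.0602  0.0568] B [-0.0209  0.0208] z 0.0372 ang -0.690032958984375
```

View pics/q.png

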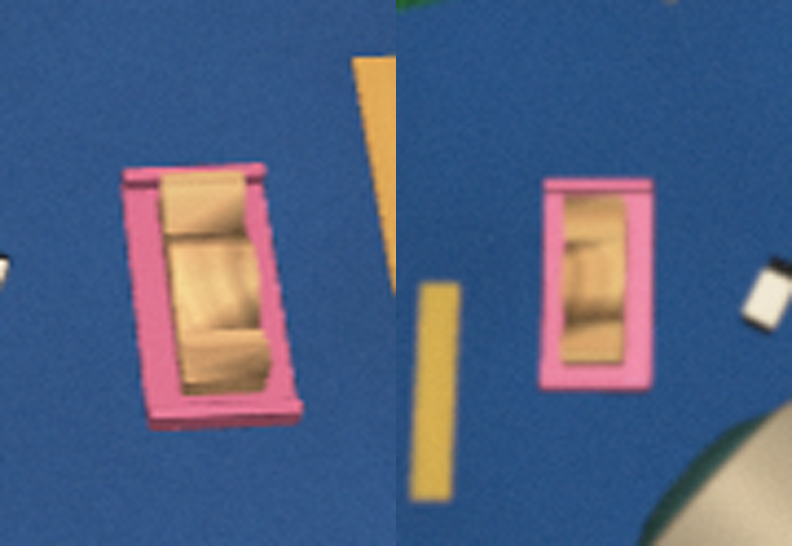

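The saddle is flat in the middle of the short tray, grooves up: top crop (595,280), centred within about 1 mm. Now the plank.

Request:
servo_tool(
  deltas=[0.9, -1.1, 1.5, 0, 0.3, 0.5, 0.9, -1.2, 2, 0, 0, 0, 0, -0.3, 2, 0, 0, 0, 0, 0, 0, 0, 0, 0],
)

```text
clock: 34.3
position: [0.49, -0.3733, 0.0923]
ee_rot: [-0.001, -0.024, 1.0, 0.002]
contact_force: [-0.5, 0.2, -0.1]
width: 0.085
```

```bash
python3 -c "
from h import *
go(*T['plank'],.05)"
```

```text
t 34.3 pos [ 0.49   -0.3733  0.0923] width 0.085 F [-0.5  0.2 -0.1] q6 -2.38
delta cm [-0.11 -0.05  4.23] rot [ 0.26 -0.1   0.33]
```

Request:
servo_tool(
  deltas=[0, -0.1, 2, 0.2, 0, 0.3, 0, -0.1, 2, 0, 0, 0, 0.1, 0, 1.5, 0, 0, 0, 0, 0, 0, 0, 0, 0],
)

```text
clock: 34.7
position: [0.4889, -0.3713, 0.0364]
ee_rot: [-0.001, -0.024, 1.0, 0.001]
contact_force: [-0.6, 0.5, 0.3]
width: 0.0853
```

```bash
python3 -c "
from h import *
go(*T['plank'],.008)"
```

```text
t 34.7 pos [ 0.4889 -0.3713  0.0364] width 0.0853 F [-0.6  0.5  0.3] q6 -2.38
delta cm [-0.21 -0.23  2.84] rot [ 0.09 -0.17  0.3 ]
```

Request:
servo_tool(
  deltas=[-0.2, -0.2, 1.2, 0, -0.2, 0.3, 0, 0, 1.0, 0, 0, 0, 0, 0, 0.5, 0, 0, 0, 0, 0, 0, 0, 0, 0],
)

```text
clock: 35.1
position: [0.4928, -0.3729, 0.0098]
ee_rot: [0.002, -0.022, 1.0, -0.0]
contact_force: [-0.3, -0.0, 0.2]
width: 0.085
```

```bash
python3 -c "
from h import *
go(*T['plank'],.008)"
```

```text
t 35.1 pos [ 0.4928 -0.3729  0.0098] width 0.085 F [-0.3 -0.   0.2] q6 -2.38
delta cm [ 0.18 -0.05  0.17] rot [-0.06  0.19  0.1 ]
```

Request:
servo_tool(
  deltas=[0.1, 0, 0.3, 0, 0, 0, 0, 0, 0.1, 0, 0, 0, 0, 0, 0, 0, 0, 0, 0, 0, 0, 0, 0, 0, 0, 0, 0, 0, 0, 0, 0, 0, 0, 0, 0, 0],
  jaw=5.2,
  grip_force=60,
)

```text
clock: 35.7
position: [0.4922, -0.3738, 0.0066]
ee_rot: [0.002, -0.022, 1.0, -0.001]
contact_force: [-0.1, 0.3, -1.3]
width: 0.0545
```

Request:
servo_tool(
  deltas=[0, 0, -0.5, 0, 0, 0, 0, 0, -1, 0, 0, 0, 0, 0, -1, 0, 0, 0, 0, 0, 0, 0, 0, 0],
)

```text
clock: 36.1
position: [0.492, -0.3736, 0.0335]
ee_rot: [0.002, -0.022, 1.0, -0.001]
contact_force: [0.5, -0.7, -2.0]
width: 0.0544
```

```bash
python3 look.py r .49 -.36;python3 -c "
from h import *
go(*tray('long',0),.15)"
```

```text
scene crop origin 51 121
top crop origin 333 150
t 36.2 pos [ 0.4913 -0.373   0.0323] width 0.0547 F [ 0.3 -1.  -1.2] q6 -2.38
delta cm [ -3.56  73.36 -11.82] rot [-0.05  0.17 -0.06]
```

View pics/r.png

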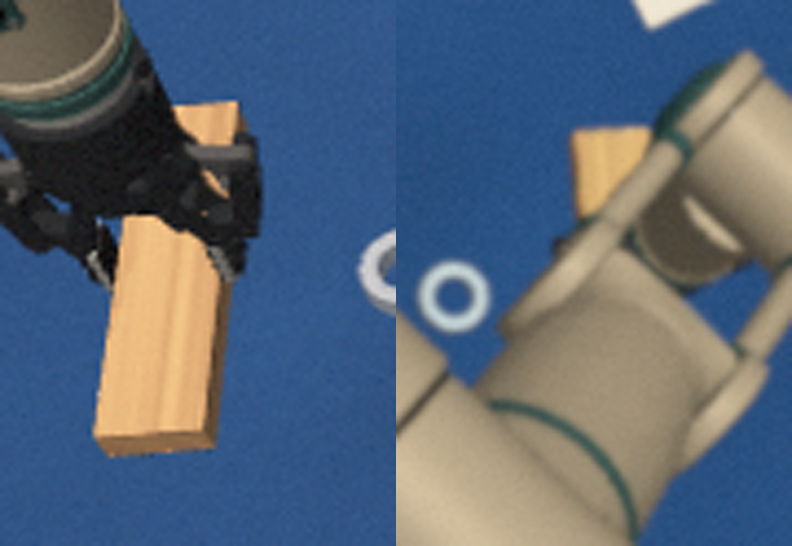

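The plank is held level at crop (165,330), off the table. Up, then across.

Request:
servo_tool(
  deltas=[0, 0, -4, 0, 0, 0, 0, 0, -4, 0, 0, 0, 0, 0, -4, 0, 0, 0, 0, 0, 0, 0, 0, 0],
)

```text
clock: 36.6
position: [0.4896, -0.3716, 0.1535]
ee_rot: [-0.001, -0.022, 1.0, 0.002]
contact_force: [1.5, -0.3, -0.8]
width: 0.0547
```

Request:
servo_tool(
  deltas=[-0.2, 4.1, 0, 0, 0, 0, -0.2, 4.1, 0, 0, 0, 0, -0.2, 4.1, 0, 0, 0, 0, -0.2, 4.1, 0, 0, 0, 0, -0.2, 4.1, 0, 0, 0, 0, -0.2, 4.1, 0, 0, 0, 0, -0.2, 4.1, 0, 0, 0, 0, -0.2, 4.1, 0, 0, 0, 0, -0.2, 4.1, 0, 0, 0, 0, -0.2, 4.1, 0, 0, 0, 0, -0.2, 4.1, 0, 0, 0, 0, -0.2, 4.1, 0, 0, 0, 0, -0.2, 4.1, 0, 0, 0, 0, -0.2, 4.1, 0, 0, 0, 0, -0.2, 4.1, 0, 0, 0, 0, -0.2, 4.1, 0, 0, 0, 0, 0, 2, 0, 0, 0, 0, 0, 0, 0, 0, 0, 0],
)

```text
clock: 38.4
position: [0.4826, 0.3299, 0.1367]
ee_rot: [-0.013, -0.019, 1.0, 0.001]
contact_force: [-0.1, -0.9, -1.8]
width: 0.0545
```

```bash
python3 -c "
from h import *
go(*tray('long',0),.08)"
```

```text
t 38.4 pos [0.4826 0.3299 0.1367] width 0.0545 F [-0.1 -0.9 -1.8] q6 -1.14
delta cm [-1.47  3.09  5.64] rot [ 0.17 -1.43 -0.36]
```

Request:
servo_tool(
  deltas=[-0.6, 1.5, 0, 0.2, -1.4, -0.4, -0.6, 1.4, 0, 0, 0, 0, 0, 0, 2, 0, 0, 0, 0, 0, 2, 0, 0, 0, 0, 0, 1, 0, 0, 0, 0, 0, 0, 0, 0, 0],
)

```text
clock: 39.0
position: [0.4927, 0.3566, 0.0809]
ee_rot: [-0.003, -0.022, 1.0, -0.003]
contact_force: [0.1, 0.7, -1.7]
width: 0.0545
```

```bash
python3 -c "
from h import *
go(*tray('long',0),.04)"
```

```text
t 39.0 pos [0.4927 0.3566 0.0809] width 0.0545 F [ 0.1  0.7 -1.7] q6 -1.1
delta cm [-0.25  0.51  4.09] rot [-0.39 -0.38  0.02]
```

Request:
servo_tool(
  deltas=[-0.2, 0.5, 1, -0.4, -0.4, 0, 0, 0, 1.5, 0, 0, 0, 0, 0, 1, 0, 0, 0, 0, 0, 0, 0, 0, 0],
)

```text
clock: 39.4
position: [0.4968, 0.362, 0.0455]
ee_rot: [0.002, -0.021, 1.0, 0.001]
contact_force: [0.1, -1.2, -1.7]
width: 0.0543
```

```bash
python3 look.py s .49 .36;python3 -c "
from h import *
go(*tray('long',0.001),.0126)"
```

```text
scene crop origin 348 110
top crop origin 107 149
t 39.5 pos [0.4975 0.3624 0.0468] width 0.0543 F [ 0.2 -0.2 -1.6] q6 -1.1
delta cm [ 0.21 -0.09  3.42] rot [ 0.21  0.35 -0.09]
```

View pics/s.png

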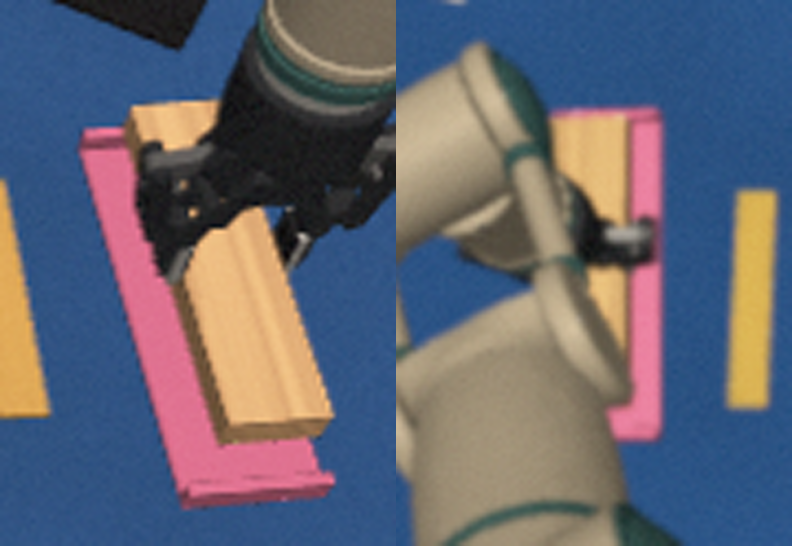

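The plank is over the long tray, parallel to it, with both ends between the lips allowing for parallax. Lowering.

Request:
servo_tool(
  deltas=[0.2, -0.1, 1, 0.2, 0.3, 0, 0.1, 0, 1, 0, 0, 0, 0, 0, 0.7, 0, 0, 0, 0, 0, 0.3, 0, 0, 0],
)

```text
clock: 39.9
position: [0.4958, 0.3622, 0.0167]
ee_rot: [0.002, -0.021, 1.0, 0.001]
contact_force: [-0.1, 1.6, -1.5]
width: 0.0546
```

```bash
python3 -c "
from h import *
go(*tray('long',0.001),.0126)"
```

```text
t 39.9 pos [0.4958 0.3622 0.0167] width 0.0546 F [-0.1  1.6 -1.5] q6 -1.1
delta cm [ 0.01 -0.07  0.4 ] rot [ 0.11  0.25 -0.09]
```

Request:
servo_tool(
  deltas=[0, -0.1, 0.3, 0, 0.2, 0, 0, 0, 0.2, 0, 0, 0, 0, 0, 0.1, 0, 0, 0],
)

```text
clock: 40.2
position: [0.4957, 0.3611, 0.0126]
ee_rot: [0.0, -0.022, 1.0, 0.001]
contact_force: [-0.6, -0.6, 3.2]
width: 0.0548
```

Request:
servo_tool(
  deltas=[0, 0, 0.1, 0, 0, 0, 0, 0, 0.1, 0, 0, 0],
)

```text
clock: 40.4
position: [0.4957, 0.3611, 0.0126]
ee_rot: [0.001, -0.022, 1.0, 0.001]
contact_force: [-2.7, -0.8, 5.8]
width: 0.0543
```

On the floor. Release, rise, swing clear, check everything.

Request:
servo_tool(
  deltas=[0, 0, 0, 0, 0, 0, 0, 0, 0, 0, 0, 0, 0, 0, 0, 0, 0, 0, 0, 0, 0, 0, 0, 0],
  jaw=7.5,
)

```text
clock: 40.8
position: [0.497, 0.3616, 0.0129]
ee_rot: [0.002, -0.022, 1.0, 0.002]
contact_force: [-0.2, 0.2, 0.3]
width: 0.0749
```

Request:
servo_tool(
  deltas=[0, 0, -2, 0, 0, 0, 0, 0, -3, 0, 0, 0, 0, 0, -4, 0, 0, 0, 0, 0, -4.5, 0, 0, 0, 0, 0, -4.5, 0, 0, 0, 3, 4, 0, 0, 0, 0, 3, 4, 0, 0, 0, 0, 3, 4, 0, 0, 0, 0, 3, 4, 0, 0, 0, 0, 3, 4, 0, 0, 0, 0, 3, 3, 0, 0, 0, 0, 3, 3, 0, 0, 0, 0, 0, 0, 0, 0, 0, 0],
  jaw=8.5,
)

```text
clock: 42.1
position: [0.2735, 0.62, 0.1981]
ee_rot: [0.002, -0.018, 1.0, 0.003]
contact_force: [0.3, -0.4, 0.7]
width: 0.085
```

```bash
python3 look.py u .49 .36; python3 row.py u
python3 - <<'E'
from h import *
D=pickle.load(open("u.pkl","rb")); D0=pickle.load(open("a.pkl","rb"))
for nm,zt,L,W in(("long",.030,.12,.04),("short",.038,.075,.04)):
  X,Y,a=T[nm];t=np.radians(a);e=np.array([np.cos(t),np.sin(t)]); f=np.array([-e[1],e[0]])
  for n in D:
    im,d,c=D[n]; P=cloud(im,d,c); w=masks(im)["wood"]>0; P=P[w]
    o=np.array([-.0006,.0008]) if n=="scene" else np.array([.0006,-.0008])
    q=P[:,:2]-[X,Y]-o; A=q@e;B=q@f;z=P[:,2]
    s=(abs(z-zt)<.004)&(abs(B)<W)&(abs(A)<L)
    print(nm,n,s.sum(),"A",np.percentile(A[s],[.5,99.5]).round(4),"B",np.percentile(B[s],[2,98]).round(4),"z",np.median(z[s]).round(4),"ang",round(rect(np.c_[A[s],B[s]])[3],2))
# bystander diff
for n in D:
    a0=D0[n][0].astype(int);a1=D[n][0].astype(int)
    for nm,p in(("eraser",(.56,.01)),("tape",(.49,-.265))):
        u,v=proj(D[n][2],[[*p,.01]])[0].astype(int); df=abs(a1-a0).max(2)[v-14:v+14,u-14:u+14]
        print(n,nm,u,v,"pixels changed",(df>40).sum())
    cv2.imwrite(f"pics/u_{n}.png",cv2.resize(D[n][0][:,:,::-1],(768,576)))
# wedge back edge, top view, tray frame
E
```

```text
scene crop origin 348 110
top crop origin 107 149
scene thick 471 x,z [0.0503 0.0324] x at -y,+y 0.0504 0.0502 ymid 0.0003
scene thin 288 x,z [0.0077 0.0254] x at -y,+y 0.0077 0.0076 ymid 0.001
scene wedge top mid [-0.0236  0.0027] rect [-0.0188  0.0029] 0.056 0.0443 ang -89.4 z 0.0356
top thick 223 x,z [0.0496 0.0324] x at -y,+y 0.0494 0.0498 ymid -0.0011
top thin 162 x,z [0.0083 0.025 ] x at -y,+y 0.0078 0.0087 ymid -0.0003
top wedge top mid [-0.0221  0.0013] rect [-0.02    0.0009] 0.054 0.0501 ang 89.9 z 0.0357
long scene 1634 A [-0.1017  0.106 ] B [-0.0291  0.0247] z 0.0299 ang 0.05
long top 858 A [-0.1033  0.104 ] B [-0.0281  0.0255] z 0.0298 ang 0.49
short scene 418 A [-0.0597  0.0617] B [-0.0201  0.0208] z 0.0372 ang -0.48
short top 209 A [-0.0605  0.0575] B [-0.0212  0.0209] z 0.0371 ang -0.56
scene eraser 252 207 pixels changed 0
scene tape 138 186 pixels changed 0
top eraser 262 191 pixels changed 0
top tape 348 213 pixels changed 0
```

View pics/u_scene.png

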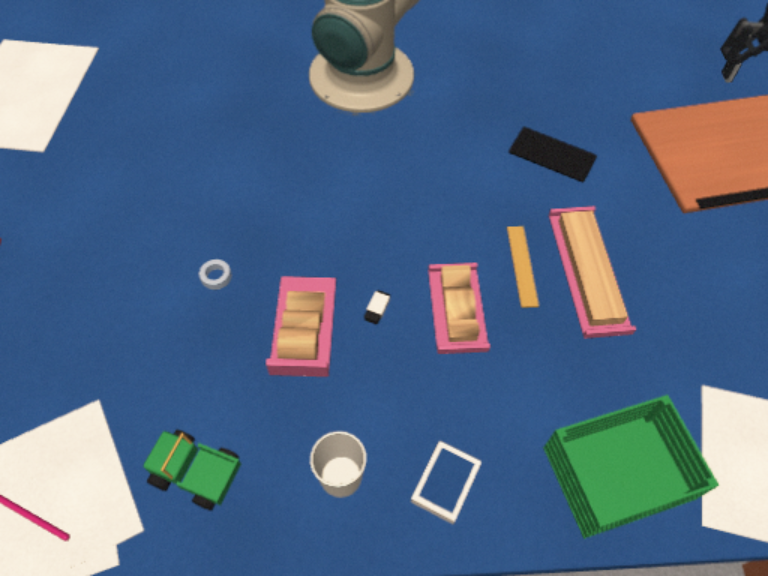

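View pics/u_top.png

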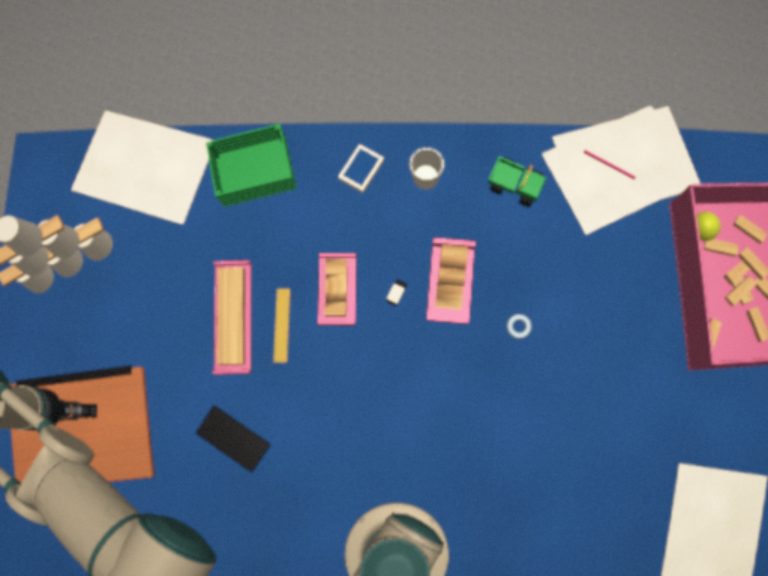

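Run:
```python
from h import *
D=pickle.load(open("u.pkl","rb"))
X,Y,a=T['roller']; t=np.radians(a); e=np.array([np.cos(t),np.sin(t)]); f=np.array([-e[1],e[0]])
off=dict(scene=np.array([-.0003,.0008]),top=np.array([.0002,-.0007]))
for n in D:
    im,d,c=D[n]; M=cv2.resize(im,None,fx=4,fy=4,interpolation=cv2.INTER_CUBIC); w=masks(M)["wood"]
    v,u=np.nonzero(w); uv=np.c_[(u+.5)/4-.5,(v+.5)/4-.5]
    z0=.008 if n=="top" else .036
    q=onplane(c,uv,z0)[:,:2]-[X,Y]-off[n]; A=q@e;B=q@f
    for b0 in(-.018,0,.018):
        s=(abs(B-b0)<.006)&(abs(A)<.085); print(n,"back edge at z",z0,"b",b0,A[s].min().round(4))
    P=cloud(im,d,c).reshape(-1,3); q=P[:,:2]-[X,Y]-off[n]; A=q@e;B=q@f;z=P[:,2]
    # -x slope: z-.008 = tan57*(x - x0)
    for lo,hi in((-.025,0),(0,.025)):
        s=(z>.013)&(z<.033)&(A<-.035)&(A>-.07)&(B>lo)&(B<hi)
        if s.sum()>10: print(n,"slope foot",s.sum(),np.median(A[s]-(z[s]-.008)*18/28).round(4))
```

```text
scene back edge at z 0.036 b -0.018 -0.0406
scene back edge at z 0.036 b 0 -0.0406
scene back edge at z 0.036 b 0.018 -0.0406
top back edge at z 0.008 b -0.018 -0.0584
top back edge at z 0.008 b 0 -0.0585
top back edge at z 0.008 b 0.018 -0.058
top slope foot 42 -0.0579
top slope foot 37 -0.0576
```

The wedge's back edge is at -58.3 mm, so its middle is at -30.3 mm. That is 38 mm from the thin roller, with no skew. Handing in.

```bash
python3 -c "
from rig import manip
print(manip.sign_off()); print(manip.get_state()['clock'])"
```

```text
the job is handed in; nothing more can be done
None
the job is handed in; nothing more can be done
```

I took the tower apart, put the kit away in the order asked and handed the job in at about 42 s. Nothing was dropped.

- **Roller tray:** I pushed each roller gently up to its stop until I felt contact (about 7 N), then slid the wedge in until it nudged the thin roller. The last check has the thick roller at x ≈ +50 mm, the thin one at +8 mm and the wedge middle at −30 mm. The row is touching, with no visible skew.
- **Short tray:** the saddle lies grooves up between the lips, centred to about 1 mm and turned about 0.5°.
- **Long tray:** the plank lies flat between the lips, about 1–2 mm off centre.
- **Eraser and tape roll:** no pixel change around either in both views.

**Disagreements:** the two cameras differed by 1–2 mm, in line with the calibration, so I averaged the measured poses. The first plank length from the scene view read 240 mm because a roller hid one end, so I set that figure aside. No final check failed.

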